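# Put the tamper away in the kit tray

## Robot

A 6-joint arm with a two-finger parallel gripper is mounted at the origin on the work surface. World frame = base frame: x ahead of the robot, y to its left, z up, the work surface at z = 0. Lengths are in mm, angles in degrees, forces in N, time in s.
With the tool pointing down it reaches from about 275 to 750 mm from the base axis. Payload 10.2 kg.
Tool frame: the origin (TCP) lies midway between the tips of the shut fingers; the grasp point (between the pads) lies 19 mm behind it (robot.hold_point_z is the distance from the TCP to the grasp point, in mm); z points along the fingers, y is the direction in which the jaws open and shut (so a half turn about z gives the same grasp; the last joint's range is limited). The gripper opens to 88 mm and grips with 3 to 60 N. Pads are 18 mm wide; open, the fingers measure 123 mm over their backs; the gripper's body (75 mm by 187 mm) begins 45 mm behind the grasp point.
Start: joints at [-76.742, 17.928, 85.812, -0, 76.261, -12.8], TCP at [230.612, -471.645, 211.12] pointing down, gripper open.
Joint ranges: [-168.41, 168.41], [-55.51, 124.54], [10.69, 146.95], [-70.63, 250.63], [1, 178], [-165.06, 165.06]. Speed limits (degrees/s): [136.94, 136.94, 172.46, 180, 180, 180].

## Interface

Orientations are given as a 3x3 rotation matrix whose columns are the frame's x, y, z axes.
In Python, from rig import get_state, cams, job, robot gives the robot as it stands. The module is installed in compiled form; this text tells all that it offers.
- The arm moves only by the tool carry_out, never from a script. Its argument "steps" is a list of rows, each a list of 7 numbers: the turn, a rotation vector about the tool's x, y, z in rad, then the shift along the tool's x, y, z in mm, then the finger opening in mm, from 0 to 88.1. In form: [[rx, ry, rz, x, y, z, fingers], ...]. A call has 1 to 12 rows; each row is the pose to reach, as a shift and turn from the pose commanded when the call began, along the tool's axes at that moment; what a row does not reach only later rows make up. A row lasts 1/8 s, in which the tool goes at most 62.5 mm and 10.7 degrees, less where a joint would pass 70% of its speed; a pose out of reach is approached as far as the arm can. A call with a gripper value outside its range is refused whole. The fingers move at their own pace and stop on an object; the grip force is fixed at half the most. Time passes only in rows, so rows that repeat a pose let the fingers close. It gives the time, the measured TCP pose, the force and the opening at its end, in the units of the state.
- get_state(): the state, without advancing time (a new reading comes with each control period).
- cams.read_camera(name): name is "scene" or "top"; returns a dict with "img" (420x560x3 uint8, red, green, blue), "intrinsics" (3x3 intrinsics, pixels), "k1" (the pictures are not rectified: a ray, as slopes to the right and down, at radius r is drawn at 1 + k1 r^2 times it, then the intrinsics apply), "world_to_cam" (4x4, takes a point from world to camera coordinates). Camera axes: x right, y down, z forward; pixel columns grow to the right and rows downward; lengths in mm; the calibration is good to about 2 mm. A picture is of the moment at which its call begins. There is no depth.
- job.job_done(): hands the job in, once; it reports no verdict.
The state is a dict: "time": time; "joints": joint angles; "joint_vel": joint speeds; "effort": joint torques, N m; "position": TCP position; "tool_rot": TCP orientation; "contact_force": force on the tool from outside, world axes, zero at the start; "moment": the same for the moment, N m; "finger_gap": opening from 0.0 (shut) to 1.0 (fully open).
Only numpy, scipy, OpenCV 4.12 (cv2) and the standard library are available. Lean on these libraries where they do the work, as an engineer would, in place of code of your own. Each camera call takes 0.05 s, during which the arm holds its last target.

## Task

The coffee kit is being packed and only the tamper is missing: take it off the bar mat and lay it gently on its side in its cut-out in the shadow tray, foot in the wide slot and handle in the channel, right down on the bottom. Let go of it, then push the standing red catch over its centre so that it snaps down across the handle. Leave the tools already in the tray and the other things on the bar where they are.

Things in the scene. Friction and masses are not known exactly. Their poses are not given: they have to be found in the camera images.
- tamper: Coffee tamper, loose, about 0.32 kg, standing upright on the bar mat at the start. Origin: centre of the underside of its foot; z along its axis to the handle's end. Steel foot: disc 54 mm across, z 0 to 18 mm; short cone and neck (24 mm across at z 24); straight round dark handle 34 mm across from z 32 to 97, brass band, rounded end at z 102. Centre of mass on the axis near z 24 mm.
- tamper_mid (a point): On the tamper's axis, 52 mm from the underside of its foot: the part of the handle that lies over the tray's finger notch when the tamper is home. When the tamper lies on its side on a flat surface it rests on the disc's rim and the handle's end, the axis sloping 0.13 rad down towards the handle's end, and this point is 22.5 mm above the surface (the foot's centre 29 mm).
- tamper_end (a point): Centre of the end of the tamper's handle, 102 mm along its axis from the underside of the foot.
- mat: Black rubber bar mat, fixed, 200 mm (x) by 260 mm (y), 6 mm thick. Origin: centre of its underside, z up. Free but for the tamper.
- tray: Shadow tray, fixed, 212 mm (x) by 272 mm (y). Origin: centre of its underside, z up. Oak frame 38 mm high; dark foam, top 35 mm above the table; cut-outs through to an amber liner 5 mm above the table. The tamper's cut-out: centre line at tray x -33 mm, parallel to y, foot's slot at the -y end, handle towards +y, one flat bottom on the liner. A round basket and a brush lie in their own cut-outs.
- pocket_foot (a point): Where the centre of the underside of the tamper's foot lies when home: tray x -33, y -35, 34 mm above the table. The foot's slot is 59 mm across (tray x) and runs from 6.5 mm towards -y to 21 mm towards +y of this point (about 3 mm spare at each end, 2.5 mm at each side).
- pocket_mid (a point): Where tamper_mid lies when home: tray x -33, y 17, 27.5 mm above the table. Middle of the finger notch, which crosses the handle's channel: 120 mm across (tray x), 38 mm along tray y, open down to the liner.
- pocket_end (a point): Where the centre of the handle's end lies when home: tray x -33, y 66, 21 mm above the table. The handle's channel is 39 mm across and ends 3 mm beyond this point.
- catch (a joint): Over-centre spring catch on the tray, in rad: 1.95 open (red arm standing, leaning 22 degrees back towards tray +y), 0 shut (arm level across the end part of the handle, pointing to tray -y, 1 to 4 mm above it). Hinge axis parallel to tray x. The spring holds it at either end; pushed towards tray -y to below 0.95 rad it snaps shut by itself. Needs about 5 N at 30 mm from the hinge.
- catch_hinge (a point): The catch's hinge axis at the arm's middle, fixed in the tray: x -33, y 83, 46 mm above the table. Its steel bracket is 44 mm wide (x), runs from tray y 72 to 106 and reaches 56 mm above the table.
- catch_tip (a point): Free end of the catch's red arm, 47 mm from the hinge. The arm is straight, 18 mm wide, 6 mm thick. Open, this point is about 90 mm above the table.
- brush: White group brush, 200 mm long, lying bristles up in its slot at tray x 67 mm, up to 37 mm above the table. To be left alone. Origin: its underside.
- basket: Steel filter basket, 58 mm across, standing in its round cut-out at tray x -33, y -87 mm, rim 37 mm above the table. To be left alone. Origin: centre of its underside.
- cup: White espresso cup with handle, 62 mm across, 58 mm high, standing near the robot in the middle. To be left alone. Origin: centre of its underside.
- portafilter: Portafilter with white handle, about 220 mm long, 42 mm high, lying at the back. To be left alone. Origin: under the centre of its head.
- jug: Steel milk jug with handle, 80 mm across, 95 mm high, at the back. To be left alone. Origin: centre of its underside.
- tin: Brown jar with steel lid, 70 mm across, 90 mm high, at the back. To be left alone. Origin: centre of its underside.
There are look-alikes about, which are no part of the job. What is shaped like the tamper but purple or turquoise is not meant.

How it is judged (in metres and radians):
On the way:
1. the tamper lies home in its cut-out, let go, with the catch still open (distance between tamper and pocket_foot below 0.008 m and distance between tamper_end and pocket_end below 0.008 m and value of joint catch above 1.3 rad and contact force between the fingers and tamper below 0.3 N), for 0.2 s.
At the end, for the whole second after the job is handed in: The tamper lies home and at rest in its cut-out in the tray, both ends of its axis within 8 mm of where they belong, released, and the catch has snapped shut (within 0.12 rad of closed) (distance between tamper and pocket_foot below 0.008 m and distance between tamper_end and pocket_end below 0.008 m and value of joint catch below 0.12 rad and linear speed of tamper below 0.02 m/s); the robot touches nothing.
It fails at once if the brush or the basket is disturbed (moved more than 15 mm) (distance of any of brush, basket from where it was at the start of the episode above 0.015 m).
It fails at once if another thing on the bar is disturbed (moved more than 30 mm) (distance of any of cup, portafilter, jug, tin from where it was at the start of the episode above 0.03 m).
It fails at once if the tamper is dropped or thrown into the tray (faster than 0.5 m/s within 30 mm of its place) (distance between tamper_mid and pocket_mid below 0.03 m and linear speed of tamper above 0.5 m/s).
It also fails if it takes over 62 s, if anything falls off the work surface, if the arm or the gripper's body presses on something with over 40 N, if the wrist force passes 120 N, or if a joint passes its speed limit or range.

## Working session

There is one attempt and no reset: what is moved stays moved. The work goes in short steps, Python scripts to look and compute and a tool call to move; the robot and the scene stay as the last step left them, time stands still between calls to the robot, and variables do not carry over. Pictures are saved under pics/ and viewed, and the job is handed in when it is done.

Besides the shell and the picture viewer there is one more tool, called after "Call:" as name(argument=value, ...), one argument or row to a line, values as JSON. carry_out: Moves the arm, as the interface text tells. Its arguments: {"type":"object","properties":{"steps":{"type":"array"}},"required":["steps"]}

```bash
ls; mkdir -p pics
python3 - <<'E'
from rig import get_state,cams,robot
import cv2
s=get_state()
print(s)
for n in("scene","top"):
    c=cams.read_camera(n)
    print(n,c["intrinsics"],c["k1"],c["world_to_cam"])
    cv2.imwrite(f"pics/{n}0.png",c["img"][:,:,::-1])
E
```

```text
pics
{'time': 0.0, 'joints': array([-7.67434556e+01,  1.79578179e+01,  8.58537205e+01,  1.11296401e-03,
        7.62624931e+01, -1.27998882e+01]), 'joint_vel': array([-0.01527533,  0.02641025,  0.0283588 ,  0.09473469, -0.06488362,
       -0.04112657]), 'effort': array([-3.38396148e-04, -4.02220345e+01, -2.52271736e+01,  6.93969475e-02,
        3.53412784e-02, -1.04325609e-04]), 'position': array([ 230.53572115, -471.35630465,  210.57752387]), 'tool_rot': array([[ 8.98363917e-01,  4.39251859e-01, -2.77925492e-04],
       [ 4.39251841e-01, -8.98363082e-01,  1.26198973e-03],
       [ 3.04653333e-04, -1.25580532e-03, -9.99999165e-01]]), 'contact_force': array([-0.12152486,  0.25220458,  0.61472377]), 'moment': array([0.01450118, 0.02145642, 0.02171355]), 'finger_gap': 0.9992953021777878}
scene [[436.89294717   0.         281.79360452]
 [  0.         436.89294717 211.18954862]
 [  0.           0.           1.        ]] -0.08367290084722057 [[ 7.47454263e-01  6.64284912e-01 -6.13849893e-03 -4.69998977e+02]
 [ 5.66106348e-01 -6.41764419e-01 -5.17360641e-01 -2.49801259e+02]
 [-3.47614338e-01  3.83228373e-01 -8.55745456e-01  1.23784953e+03]
 [ 0.00000000e+00  0.00000000e+00  0.00000000e+00  1.00000000e+00]]
top [[422.62061383   0.         277.67649747]
 [  0.         422.62061383 212.95144329]
 [  0.           0.           1.        ]] -0.029966656444884745 [[ 1.41850018e-02 -9.99449401e-01 -2.99946819e-02  4.72782591e+01]
 [-9.95341967e-01 -1.12531842e-02 -9.57482847e-02  5.70161806e+02]
 [ 9.53580301e-02  3.12131553e-02 -9.94953559e-01  9.93256806e+02]
 [ 0.00000000e+00  0.00000000e+00  0.00000000e+00  1.00000000e+00]]
```

View pics/scene0.png

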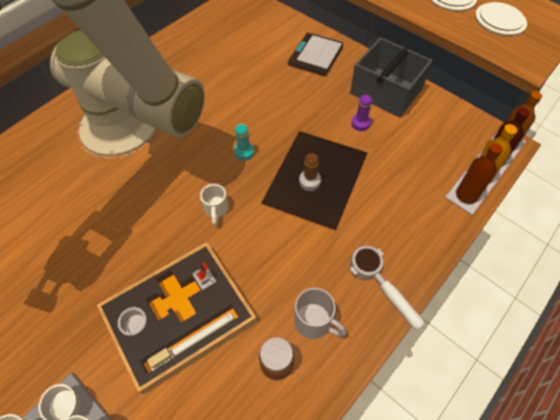

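View pics/top0.png

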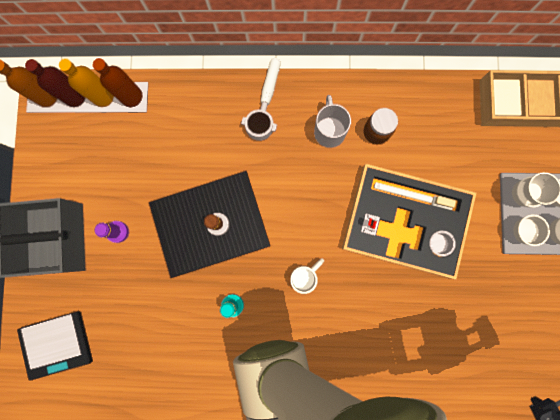

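Candidates for the tamper:
- Brown/dark handle on the mat: scene (311,172), top (216,224).
- Purple look-alike: scene (362,112), top (113,231).
- Turquoise look-alike: scene (243,142), top (231,305).

The one on the black mat fits the description. I'll crop it close and measure.

```bash
cat > h.py <<'E'
import numpy as np, cv2
from rig import get_state,cams,robot
def cam(n): return cams.read_camera(n)
def ray(c,uv):
    uv=np.asarray(uv,float).reshape(-1,1,2)
    d=cv2.undistortPoints(uv,c["intrinsics"],np.array([c["k1"],0,0,0.]),criteria=(3,50,1e-10)) if False else cv2.undistortPoints(uv,c["intrinsics"],np.array([c["k1"],0,0,0.]))
    d=np.c_[d[:,0],np.ones(len(uv))]
    T=c["world_to_cam"];R=T[:3,:3];o=-R.T@T[:3,3]
    return o,d@R
def plane(c,uv,z):
    o,d=ray(c,uv); return o+d*((z-o[2])/d[:,2])[:,None]
def proj(c,P):
    T=c["world_to_cam"];r,_=cv2.Rodrigues(T[:3,:3])
    return cv2.projectPoints(np.asarray(P,float).reshape(-1,1,3),r,T[:3,3],c["intrinsics"],np.array([c["k1"],0,0,0.]))[0][:,0]
def tri(c1,u1,c2,u2):
    o1,d1=ray(c1,u1);o2,d2=ray(c2,u2);d1=d1[0];d2=d2[0]
    A=np.c_[d1,-d2];t=np.linalg.lstsq(A,o2-o1,rcond=None)[0]
    a=o1+d1*t[0];b=o2+d2*t[1]; return (a+b)/2,np.linalg.norm(a-b)
E
python3 - <<'E'
from h import *
T=cam("top");S=cam("scene")
a=T["img"][190:260,180:250];b=S["img"][140:210,275:345]
t=T["img"][150:290,330:490];s=S["img"][235:395,85:265]
R=lambda x,h:cv2.resize(x,None,fx=h/x.shape[0],fy=h/x.shape[0],interpolation=cv2.INTER_CUBIC)
cv2.imwrite("pics/c1.png",np.hstack([R(a,390),R(b,390)])[:,:,::-1])
cv2.imwrite("pics/c2.png",R(t,600)[:,:,::-1]);cv2.imwrite("pics/c3.png",R(s,600)[:,:,::-1])
E
```

```text
(no output)
```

View pics/c1.png

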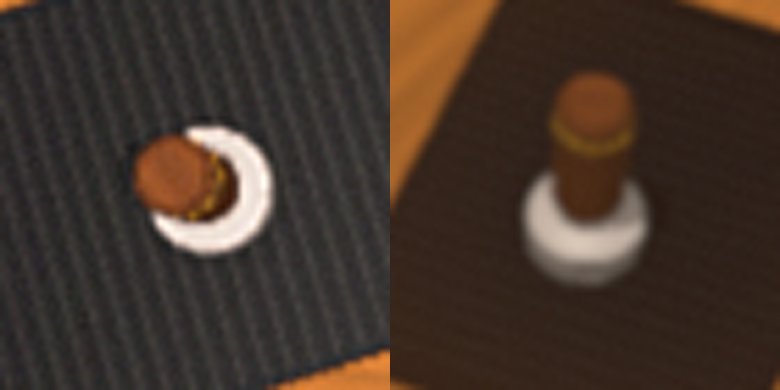

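View pics/c2.png

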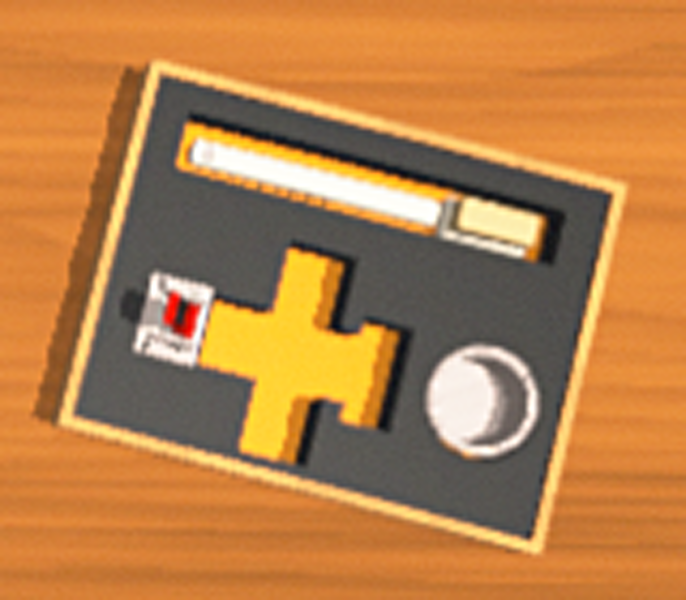

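View pics/c3.png

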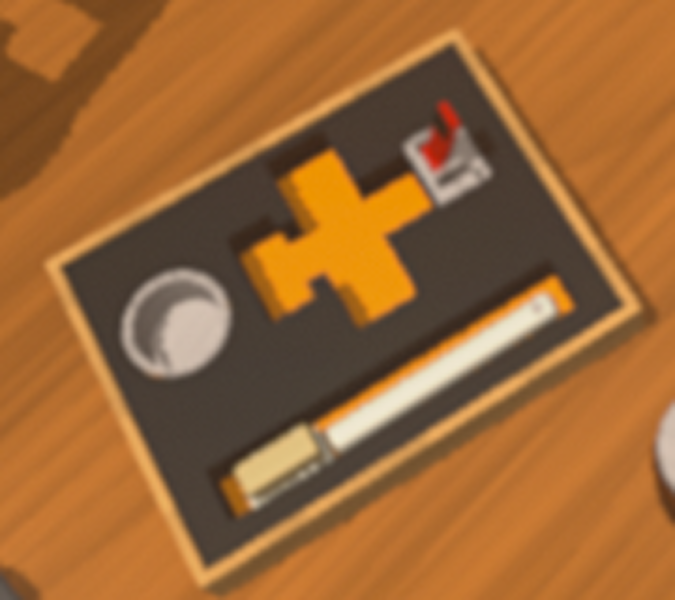

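The crop confirms it: reddish-brown handle with a brass band and a steel foot, standing on the mat (top 216,224; scene 311,172). Next I'll measure the tamper and the tray.

```bash
cat > meas.py <<'E'
from h import *
T=cam("top");S=cam("scene")
# tray corners (outer, z=38) refined by line fits on wood-frame/foam border: manual
tc=np.array([[152,62],[626,184],[540,552],[62,424]])/ (600/140)+[330,150]-0.4
sc=np.array([[457,30],[643,308],[203,585],[47,263]])/3.75+[85,235]-0.4
for n,c,k in(("T",T,tc),("S",S,sc)):
    P=plane(c,k,38)
    print(n,P.round(1).tolist(),"mean",P.mean(0).round(1),[round(np.linalg.norm(P[i]-P[(i+1)%4]),1) for i in range(4)])
    # order: +x+y, +x-y, -x-y, -x+y
    if n=="S": Q=P
    ang=[]
    for a,b in ((1,0),(2,3)):
        d=P[b]-P[a];ang.append(np.degrees(np.arctan2(d[1],d[0]))) 
    print(ang)
# foam mask
for n,c,roi in(("T",T,(330,150,490,290)),("S",S,(85,235,265,395))):
    x0,y0,x1,y1=roi;im=c["img"][y0:y1,x0:x1]
    hsv=cv2.cvtColor(im,cv2.COLOR_RGB2HSV)
    m=((hsv[...,2]<95)&(hsv[...,1]<130)).astype(np.uint8)
    m=cv2.morphologyEx(m,cv2.MORPH_OPEN,np.ones((3,3)))
    cn,_=cv2.findContours(m,cv2.RETR_EXTERNAL,cv2.CHAIN_APPROX_NONE)
    k=max(cn,key=cv2.contourArea)[:,0]+[x0,y0]
    P=plane(c,k,35)
    r=cv2.minAreaRect(P[:,:2].astype(np.float32)); print(n,"foam",r)
# tamper foot
for n,c,(x0,y0,x1,y1) in(("T",T,(180,190,250,260)),("S",S,(275,140,345,210))):
    im=c["img"][y0:y1,x0:x1];hsv=cv2.cvtColor(im,cv2.COLOR_RGB2HSV)
    w=(hsv[...,2]>130)&(hsv[...,1]<90)
    br=(hsv[...,1]>130)&(hsv[...,2]>60)&(hsv[...,0]<14)
    for nm,m in(("white",w),("brown",br)):
        cn,_=cv2.findContours(m.astype(np.uint8),cv2.RETR_EXTERNAL,cv2.CHAIN_APPROX_NONE)
        print(n,nm,[(len(k),(k[:,0].mean(0)+[x0,y0]).round(1).tolist(),cv2.boundingRect(k)) for k in cn if len(k)>8])
        if nm=="white":
            k=max(cn,key=cv2.contourArea)
            h=cv2.convexHull(k)[:,0].astype(float)+[x0,y0]
            P=plane(c,h,24)
            print("   enclosing",cv2.minEnclosingCircle(P[:,:2].astype(np.float32)))
E
python3 meas.py
```

```text
T [[689.2, -154.7, 38.0], [622.9, -417.8, 38.0], [419.3, -364.9, 38.0], [485.8, -104.0, 38.0]] mean [ 554.3 -260.4   38. ] [np.float64(271.3), np.float64(210.3), np.float64(269.3), np.float64(209.6)]
[np.float64(75.83875715053264), np.float64(75.68996279129402)]
S [[488.3, -101.1, 38.0], [692.4, -152.0, 38.0], [624.1, -413.6, 38.0], [420.3, -362.3, 38.0]] mean [ 556.3 -257.3   38. ] [np.float64(210.4), np.float64(270.3), np.float64(210.1), np.float64(269.9)]
[np.float64(165.98814153372788), np.float64(165.87882055228093)]
T foam ((554.5382080078125, -261.178955078125), (256.9625244140625, 196.04998779296875), 75.47314453125)
S foam ((554.2783203125, -258.02703857421875), (254.87867736816406, 194.4817657470703), 75.65589904785156)
T white [(76, [219.2, 224.3], (28, 23, 21, 23))]
   enclosing ((541.906982421875, 201.32054138183594), 27.53865623474121)
T brown [(53, [240.0, 257.0], (48, 63, 22, 7)), (22, [219.9, 223.4], (37, 28, 5, 11)), (41, [210.7, 221.1], (24, 24, 15, 15)), (13, [182.8, 190.3], (0, 0, 7, 2))]
S white [(52, [308.3, 180.7], (25, 33, 20, 14))]
   enclosing ((543.960693359375, 199.82521057128906), 26.72003173828125)
S brown [(12, [278.0, 208.4], (0, 67, 7, 3)), (46, [309.5, 170.7], (28, 23, 15, 16)), (41, [279.8, 168.0], (0, 18, 11, 21)), (36, [311.4, 158.0], (29, 12, 15, 13)), (18, [339.5, 143.9], (60, 3, 10, 3)), (34, [290.3, 147.8], (11, 0, 10, 17))]
```

Run:
```python
from h import *
T=cam("top");S=cam("scene")
print(get_state()["time"],"base px",proj(T,[[0,0,0],[0,0,400]]),proj(S,[[0,0,0]]))
for n,t,s,z in(("cup",(304,283),(213,203),5),("turq foot",(231,308),(243,152),10),("purple",(118,232),(361,125),10),("jug",(333,125),(315,312),90),("tin",(383,122),(276,355),85),("pf",(259,124),(368,261),30)):
    print(n,plane(T,t,z)[0].round(),plane(S,s,z)[0].round())
print("mat",plane(T,[(149,203),(246,171),(270,244),(170,277)],6).round(0))
```

```text
0.4 base px [[297.59290958 453.13747641]
 [302.12226528 581.47878553]] [[118.47601329 124.38735977]]
cup [401. -11.   5.] [403.  -6.   5.]
turq foot [339. 165.  10.] [349. 158.  10.]
purple [519. 452.  10.] [529. 446.  10.]
jug [769. -72.  90.] [786. -78.  90.]
tin [ 779. -189.   85.] [ 784. -190.   85.]
pf [789. 104.  30.] [791. 110.  30.]
mat [[593. 378.   6.]
 [676. 136.   6.]
 [495.  73.   6.]
 [410. 318.   6.]]
```

Call:
carry_out(
  steps=[
    [0,0,-0.1,46,-22,-30,88],
    [0,0,-0.22,92,-46,-60,88],
    [0,0,-0.34,142,-70,-80,88],
    [0,0,-0.46,194,-96,-90,88],
    [0,0,-0.58,246,-122,-90,88],
    [0,0,-0.7,298,-148,-90,88],
    [0,0,-0.8,350,-174,-90,88],
    [0,0,-0.873,396,-196,-90,88],
    [0,0,-0.873,396,-196,-90,88],
  ],
)

```text
time: 1.52
position: [501.4, -119.2, 300.8]
tool_rot: [[0.236, 0.972, -0.0], [0.972, -0.236, 0.0], [0.0, -0.0, -1.0]]
contact_force: [-1.4, -0.1, -0.3]
finger_gap: 0.999
```

Run:
```python
from h import *
s=get_state();print(s["time"],s["joints"].round(2),s["position"].round(1),s["tool_rot"].round(3))
S=cam("scene");T=cam("top");cv2.imwrite("pics/s1.png",S["img"][:,:,::-1]);cv2.imwrite("pics/t1.png",T["img"][:,:,::-1])
```

```text
1.525 [-2.643e+01  1.398e+01  7.774e+01  2.000e-02  8.830e+01 -1.278e+01] [ 501.4 -119.2  300.8] [[ 0.236  0.972 -0.   ]
 [ 0.972 -0.236  0.   ]
 [ 0.    -0.    -1.   ]]
```

View pics/s1.png

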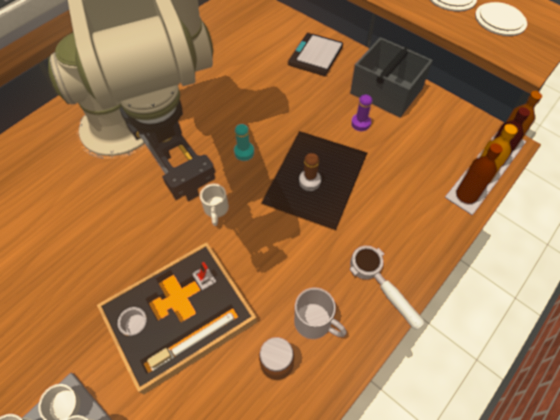

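View pics/t1.png

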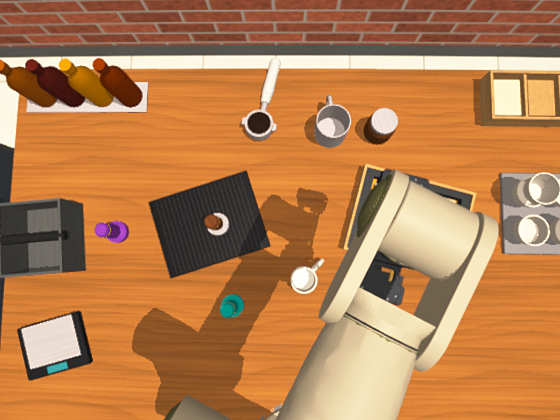

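Call:
carry_out(
  steps=[
    [0,0.175,0,22,-3,0,88],
    [0,0.35,0,45,-6,10,88],
    [0,0.525,0,68,-9,20,88],
    [0,0.7,0,90,-12,30,88],
    [0,0.875,0,112,-15,45,88],
    [0,1.05,0,135,-18,60,88],
    [0,1.225,0,158,-21,80,88],
    [0,1.4,0,180,-23,100,88],
    [0,1.4,0,180,-23,100,88],
  ],
)

```text
time: 2.75
position: [520.4, 58.2, 198.9]
tool_rot: [[0.048, 0.97, 0.237], [0.162, -0.242, 0.957], [0.986, -0.007, -0.169]]
contact_force: [-0.5, -0.1, -0.3]
finger_gap: 0.998
```

```bash
cat > kin.py <<'E'
import numpy as np
from scipy.spatial.transform import Rotation as R
def parts(j):
    ry=lambda a:R.from_euler('y',a,degrees=True).as_matrix(); rz=lambda a:R.from_euler('z',a,degrees=True).as_matrix()
    A=rz(j[0]);B=A@ry(j[1]);C=B@ry(j[2]);D=C@rz(j[3])@ry(j[4]);E=D@rz(j[5])@rz(90)
    M=np.c_[A[:,0],A[:,2],B[:,2],C[:,0],C[:,2],D[:,2]]
    return M,E
E
python3 - <<'E'
from h import *
from kin import *
s=get_state();print(s["time"],s["joints"].round(2).tolist(),s["position"].round(2).tolist(),s["tool_rot"].round(3).tolist())
print((parts(s["joints"])[1]-s["tool_rot"]).round(3))
obs=[([-76.74346,17.95782,85.85372,0.0011,76.26249,-12.79989],[230.53572,-471.3563,210.5775]),([-26.43,13.98,77.74,.02,88.30,-12.78],[501.4,-119.2,300.8]),(s["joints"],s["position"])]
M=np.vstack([parts(j)[0] for j,_ in obs]);b=np.concatenate([p for _,p in obs])
x,res,rk,sv=np.linalg.lstsq(M,b,rcond=None);print(x.round(1),rk,sv,(M@x-b).round(1))
S=cam("scene");T=cam("top");cv2.imwrite("pics/s2.png",S["img"][:,:,::-1]);cv2.imwrite("pics/t2.png",T["img"][:,:,::-1])
E
```

```text
2.75 [-37.76, 34.07, 103.46, 65.68, 98.31, -50.95] [520.43, 58.16, 198.85] [[0.048, 0.97, 0.237], [0.162, -0.242, 0.957], [0.986, -0.007, -0.169]]
[[-0. -0.  0.]
 [ 0.  0. -0.]
 [-0. -0. -0.]]
[-225.6  -45.   942.4  142.1  500.   399.9] 6 [3.28984773 2.41940025 1.02023385 0.41164223 0.33580641 0.0176628 ] [-112.2  -31.   -16.3  -55.9 -102.1   11.8   -2.4   -3.3    4.6]
```

View pics/s2.png

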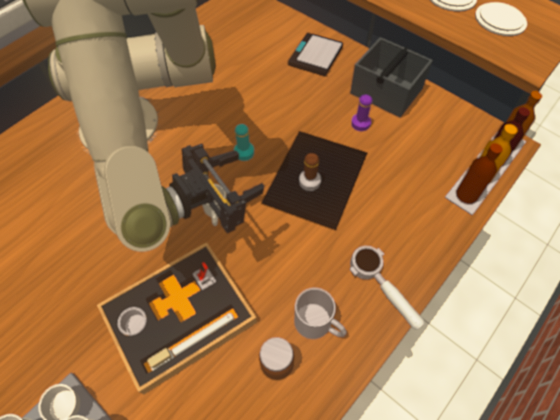

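View pics/t2.png

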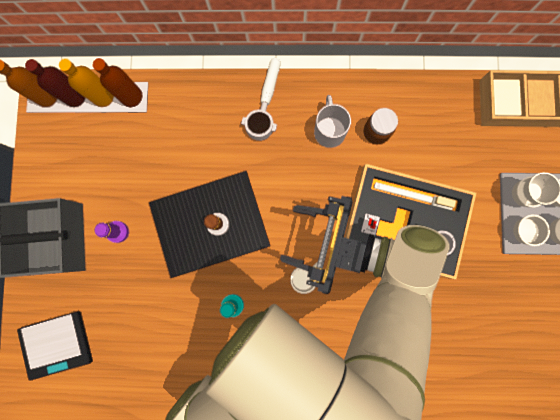

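Call:
carry_out(
  steps=[
    [0,0,0,-36,-4,26,88],
    [0,0,0,-71,-7,52,88],
    [0,0,0,-71,-7,52,88],
  ],
)

```text
time: 3.22
position: [523.9, 98.2, 123.0]
tool_rot: [[0.041, 0.971, 0.236], [0.167, -0.239, 0.956], [0.985, 0.0, -0.172]]
contact_force: [0.2, -0.7, -0.1]
finger_gap: 0.997
```

```bash
cat > fit.py <<'E'
from h import *
from kin import *
s=get_state();print(s["time"],s["joints"].round(3).tolist(),s["position"].round(2).tolist(),s["tool_rot"].round(4).tolist())
obs=[([-76.74346,17.95782,85.85372,0.0011,76.26249,-12.79989],[230.53572,-471.3563,210.5775]),([-26.43,13.98,77.74,.02,88.30,-12.78],[501.4,-119.2,300.8]),([-37.76, 34.07, 103.46, 65.68, 98.31, -50.95],[520.43, 58.16, 198.85]),(s["joints"],s["position"])]
rows=[]
for j,_ in obs:
    M,E=parts(j); rz=R.from_euler('z',j[0],degrees=True).as_matrix()
    w=rz@R.from_euler('y',j[1]+j[2],degrees=True).as_matrix()@R.from_euler('z',j[3],degrees=True).as_matrix()
    rows.append(np.c_[M,rz[:,1],w[:,1]])
A=np.vstack(rows);b=np.concatenate([p for _,p in obs])
lam=1e-4
x=np.linalg.lstsq(np.vstack([A,lam*np.eye(8)]),np.r_[b,np.zeros(8)],rcond=None)[0]
print("a1,d1,L2,a3,L4,L6,sy,wy",x.round(1));print((A@x-b).round(1),np.linalg.svd(A)[1].round(3))
w=(s["position"]-x[5]*s["tool_rot"][:,2]);print("wrist",w.round())
E
python3 fit.py
python3 - <<'E'
from h import *
S=cam("scene");cv2.imwrite("pics/s3.png",S["img"][:,:,::-1])
E
```

```text
3.225 [-33.595, 42.085, 105.594, 68.086, 91.879, -59.793] [523.94, 98.23, 122.96] [[0.0407, 0.9709, 0.2359], [0.1668, -0.2394, 0.9565], [0.9851, 0.0005, -0.1717]]
a1,d1,L2,a3,L4,L6,sy,wy [ 2.000e-01  2.015e+02  4.383e+02  3.870e+01  3.974e+02  2.754e+02
  1.164e+02 -1.000e-01]
[ 0.  0.  0. -0. -0. -0.  0.  0.  0. -0. -0. -0.] [3.808 2.835 2.652 1.117 0.956 0.507 0.116 0.038]
wrist [ 459. -165.  170.]
```

View pics/s3.png

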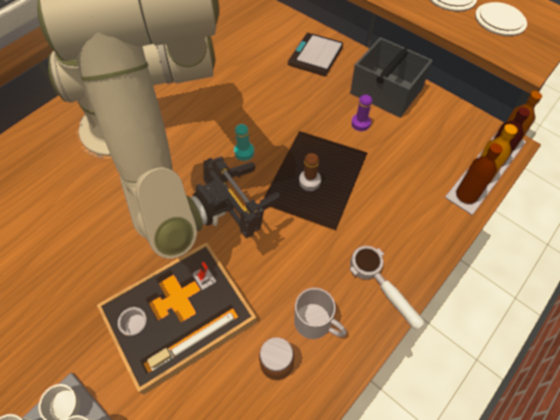

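```bash
cat >> kin.py <<'E'
L=np.array([0.2,201.5,438.3,38.7,397.4,275.4,116.4])
def fk(j):
    M,E=parts(j); y=R.from_euler('z',j[0],degrees=True).as_matrix()[:,1]
    return M@L[:6]+y*L[6],E
from scipy.optimize import least_squares
def ik(p,Rt,j0):
    f=lambda j:(lambda q,E:np.r_[(q-p)/10,R.from_matrix(E.T@Rt).as_rotvec()*20])(*fk(j))
    r=least_squares(f,j0); return r.x,np.abs(r.fun).max()
def rot(phi,th):  # phi yaw of approach deg, th tilt from down deg (toward phi)
    p=np.radians(phi);t=np.radians(th);a=np.array([np.cos(p),np.sin(p),0]);u=np.array([0,0,1.])
    z=np.sin(t)*a-np.cos(t)*u; x=np.cos(t)*a+np.sin(t)*u
    return np.c_[x,np.cross(z,x),z]
def step(s,p,Rt):  # row numbers from commanded pose s(pos,rot)
    p0,R0=s; return np.r_[R.from_matrix(R0.T@Rt).as_rotvec(),R0.T@(p-p0)]
E
python3 - <<'E'
from h import *
from kin import *
s=get_state();j=s["joints"];c=(s["position"],s["tool_rot"])
print(fk(j)[0]-s["position"])
for th in(80,):
  for phi in(76,90):
    Rt=rot(phi,th);g=np.array([542.5,200.7,62])
    for back in(100,-17):
        p=g-back*Rt[:,2];jj,e=ik(p,Rt,j);print(phi,back,p.round(1),jj.round(1),round(e,3),"step",step(c,p,Rt).round(3),"wrist",(p-275.4*Rt[:,2]).round())
        j=jj
yaw=np.radians(-14.3);X=np.array([np.cos(yaw),np.sin(yaw),0]);Y=np.array([-X[1],X[0],0]);C=np.array([555.2,-259,0])
Pm=C-33*X+21*Y+np.array([0,0,27]);
for th in(-17.4,-7.4):
  for h in (120,0):
    Rt=rot(75.7,th);p=Pm+17*Rt[:,2]+[0,0,h];jj,e=ik(p,Rt,[-40,30,90,10,80,-20]);print("tray",th,p.round(1),jj.round(1),round(e,3))
E
```

```text
[0.03619448 0.01359991 0.01218718]
76 100 [518.7 105.1  79.4] [-33.3  47.1 106.2  68.4  89.5 -64.9] 0.0 step [-1.0000e-03 -2.0000e-03  3.0000e-03 -4.2969e+01 -7.6270e+00  1.3644e+01] wrist [ 453. -158.  127.]
76 -17 [546.6 216.9  59. ] [-19.4  50.  105.   80.9  83.2 -64.9] 0.0 step [-1.00000e-03 -2.00000e-03  3.00000e-03 -4.32040e+01 -7.47300e+00
  1.30643e+02] wrist [481. -46. 107.]
90 100 [542.5 102.2  79.4] [-29.1  52.6  90.5  60.5  98.6 -57.9] 0.0 step [ 2.3900e-01 -2.0000e-03 -3.9000e-02 -4.2539e+01  1.6202e+01  1.6494e+01] wrist [ 542. -169.  127.]
90 -17 [542.5 217.4  59. ] [-18.   53.4  94.2  69.5  91.  -59.3] 0.0 step [ 2.39000e-01 -2.00000e-03 -3.90000e-02 -4.32770e+01 -1.15240e+01
  1.30159e+02] wrist [542. -54. 107.]
tray -17.4 [ 527.2 -235.4  130.8] [-27.7  28.3  85.2 -18.9  63.7  -5.3] 0.0
tray -17.4 [ 527.2 -235.4   10.8] [-27.7  37.6  90.4 -22.3  50.1   0.8] 0.0
tray -7.4 [ 527.9 -232.6  130.1] [-32.   28.1  84.   -7.7  65.9 -14.7] 0.0
tray -7.4 [ 527.9 -232.6   10.1] [-32.   37.   89.6  -9.   51.5 -12.2] 0.0
```

Run:
```python
from h import *
from kin import *
s=get_state();c=(s["position"],s["tool_rot"]);Rt=rot(90,80)
for p in([530,110,165],[540,140,190],[542.5,180,185],[542.5,217.4,165],[542.5,217.4,112],[542.5,217.4,59]):
    print(step(c,np.array(p),Rt).round(3).tolist())
```

```text
[0.239, -0.002, -0.039, 42.644, 2.436, 6.27]
[0.239, -0.002, -0.039, 72.678, 5.007, 33.035]
[0.239, -0.002, -0.039, 74.54, -2.185, 72.734]
[0.239, -0.002, -0.039, 61.095, -11.222, 111.93]
[0.239, -0.002, -0.039, 8.882, -11.368, 121.029]
[0.239, -0.002, -0.039, -43.331, -11.514, 130.127]
```

Call:
carry_out(
  steps=[
    [0.12,-0.001,-0.02,43,2,6,88],
    [0.239,-0.002,-0.039,73,5,33,88],
    [0.239,-0.002,-0.039,74,-2,73,88],
    [0.239,-0.002,-0.039,61,-11,112,88],
    [0.239,-0.002,-0.039,61,-11,112,88],
  ],
)

```text
time: 3.9
position: [542.0, 218.9, 165.3]
tool_rot: [[-0.0, 1.0, -0.002], [0.173, 0.002, 0.985], [0.985, -0.0, -0.173]]
contact_force: [-0.0, -0.9, -0.1]
finger_gap: 0.998
```

Run:
```python
from h import *
from kin import *
s=get_state();c=(s["position"],s["tool_rot"]);Rt=rot(90,80);print(s["position"],s["joints"].round(1))
for p in([542.5,217.4,112],[542.5,217.4,59]):
    print(step(c,np.array(p),Rt).round(3).tolist())
S=cam("scene");T=cam("top")
R2=lambda x:cv2.resize(x,(400,400),interpolation=cv2.INTER_CUBIC)
cv2.imwrite("pics/p4.png",np.hstack([R2(T["img"][150:310,170:330]),R2(S["img"][90:290,180:380])])[:,:,::-1])
```

```text
[542.00851432 218.93751456 165.31648457] [-17.8  41.4  95.7  70.1  94.6 -49.4]
[-0.002, -0.001, 0.0, -52.778, 0.492, 7.712]
[-0.002, -0.001, 0.0, -104.979, 0.494, 16.883]
```

View pics/p4.png

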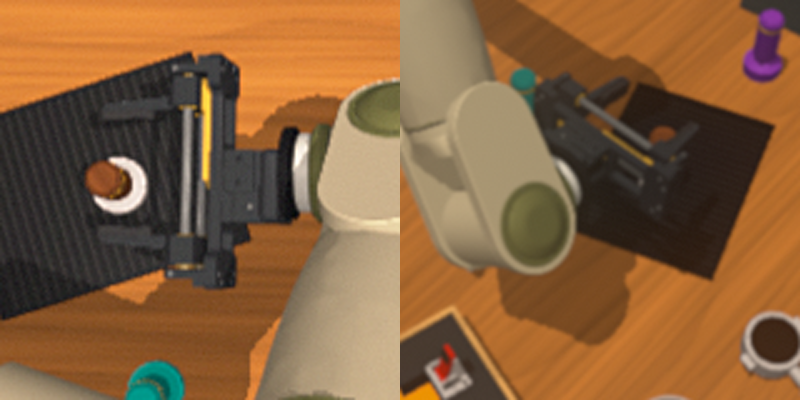

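Call:
carry_out(
  steps=[
    [0,0,0,-35,0,5,88],
    [0,0,0,-70,0,11,88],
    [0,0,0,-105,0,17,88],
    [0,0,0,-105,0,17,88],
  ],
)

```text
time: 4.5
position: [542.6, 215.4, 57.0]
tool_rot: [[0.004, 1.0, 0.002], [0.171, -0.003, 0.985], [0.985, -0.004, -0.171]]
contact_force: [0.2, 1.1, -0.8]
finger_gap: 0.996
```

Run:
```python
from h import *
S=cam("scene");T=cam("top")
R2=lambda x:cv2.resize(x,(400,400),interpolation=cv2.INTER_CUBIC)
cv2.imwrite("pics/p5.png",np.hstack([R2(T["img"][165:285,170:290]),R2(S["img"][90:290,180:380])])[:,:,::-1])
```

```text
(no output)
```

View pics/p5.png

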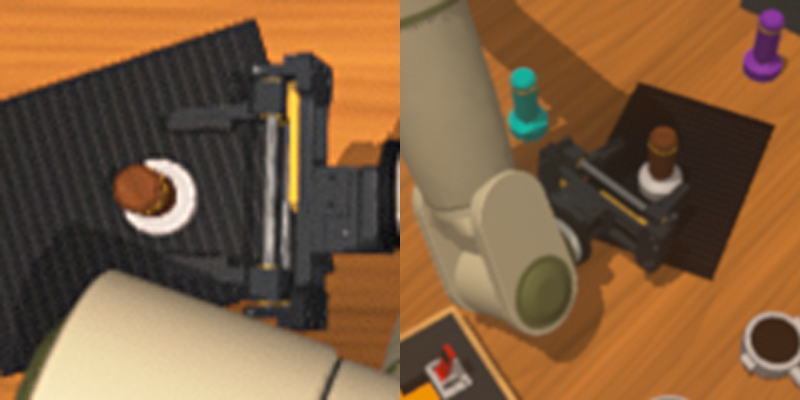

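Run:
```python
from h import *
T=cam("top");S=cam("scene")
P=[[542.6,215.4,57],[542.5,200.7,6],[542.5,200.7,24],[542.5,200.7,62],[542.5,200.7,108]]
q=proj(T,P);print(q.round(1), ((q-[170,165])/.3).round());q=proj(S,P);print(q.round(1),((q-[180,90])*2).round())
t=cams
```

```text
[[208.9 222.4]
 [218.8 224. ]
 [217.5 223.5]
 [214.7 222.3]
 [211.1 220.8]] [[130. 191.]
 [163. 197.]
 [158. 195.]
 [149. 191.]
 [137. 186.]]
[[313.3 166.7]
 [308.6 182.1]
 [308.9 178.1]
 [309.6 169.1]
 [310.6 157.4]] [[267. 153.]
 [257. 184.]
 [258. 176.]
 [259. 158.]
 [261. 135.]]
```

Run:
```python
from h import *
T=cam("top")
p=np.array([520.4,58.2,198.9]);y=np.array([.97,-.242,0]);z=np.array([.237,.957,-.169])
print(proj(T,[p,p+52*y,p-52*y,p+52*y-19*z]).round(1))
t=cv2.imread("pics/t2.png")[180:310,240:380];cv2.imwrite("pics/t2c.png",cv2.resize(t,None,fx=5,fy=4.6,interpolation=cv2.INTER_CUBIC))
t=T["img"][195:255,195:255][:,:,::-1];cv2.imwrite("pics/t5c.png",np.clip(cv2.resize(t,(600,600),interpolation=cv2.INTER_CUBIC)*2.5,0,255))
```

```text
[[272.9 229.2]
 [279.6 204.2]
 [266.3 254.4]
 [288.6 206.4]][ WARN:0@1.404] global loadsave.cpp:1063 imwrite_ Unsupported depth image for selected encoder is fallbacked to CV_8U.
```

View pics/t2c.png

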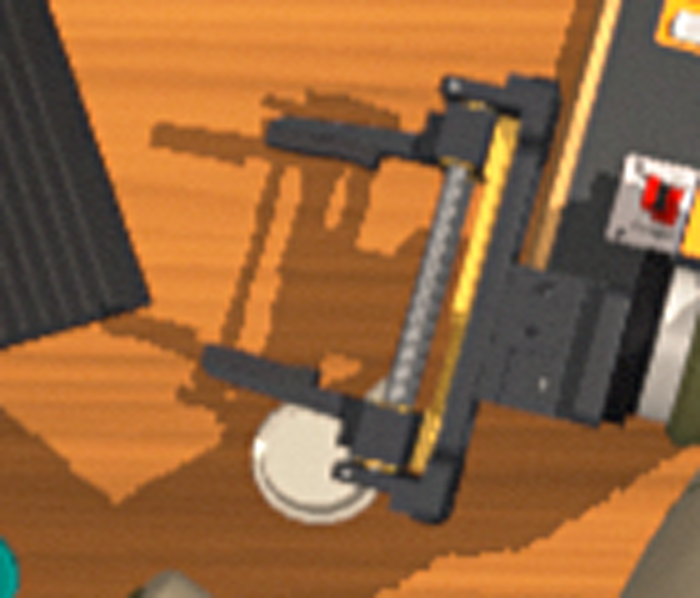

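View pics/t5c.png

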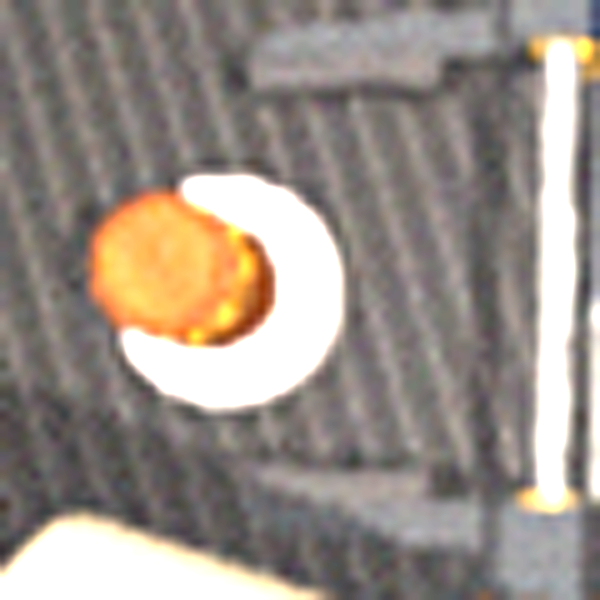

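Run:
```python
from h import *
T=cam("top");S=cam("scene")
p=np.array([520.4,58.2,198.9]);y=np.array([.97,-.242,0]);z=np.array([.237,.957,-.169])
o=S["world_to_cam"]
print("s2",proj(S,[p+50*y,p-50*y,p+50*y-28*z,p-50*y-28*z]).round(1))
t=cv2.imread("pics/s2.png")[120:250,150:290];a=cv2.resize(t,None,fx=4,fy=4,interpolation=cv2.INTER_CUBIC)
for q,cl in zip(proj(S,[p+50*y,p-50*y,p+50*y-28*z,p-50*y-28*z]),[(0,0,255)]*2+[(0,255,0)]*2): cv2.circle(a,tuple(((q-[150,120])*4).astype(int).tolist()),4,cl,-1)
cv2.imwrite("pics/s2c.png",a)
```

```text
s2 [[274.2 181.6]
 [248.2 150. ]
 [262.8 186.6]
 [236.9 154.4]]
```

View pics/s2c.png

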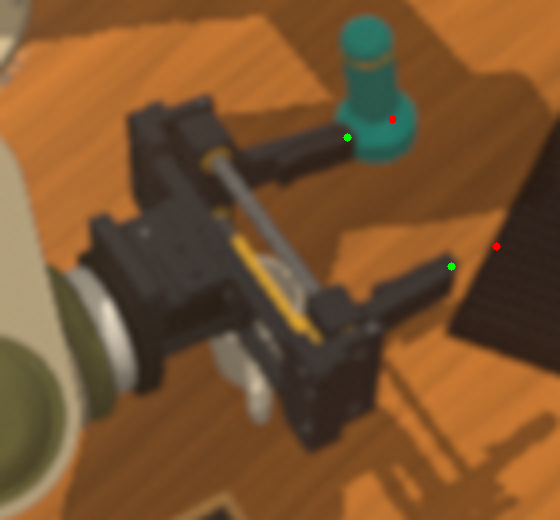

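Run:
```python
from rig import robot,get_state
print(robot,[(k,getattr(robot,k)) for k in dir(robot) if not k.startswith('__')])
print(get_state()["time"])
```

```text
<Robot object at 0x7f9f6f40ba10> [('PlanningError', <class 'rig.PlanningError'>), ('hold_point_z', 18.700000000000003)]
4.85
```

Run:
```python
from h import *
S=cam("scene");T=cam("top")
y=np.array([.972,-.236,0]);p=np.array([501.4,-119.2,300.8]);z=np.array([0,0,-1.])
P=[p+50*y,p-50*y,p+50*y-28*z,p-50*y-28*z]
q=proj(S,P);print(q)
t=cv2.imread("pics/s1.png")[90:240,120:270];a=cv2.resize(t,None,fx=4,fy=4,interpolation=cv2.INTER_CUBIC)
for q,cl in zip(q,[(0,0,255)]*2+[(0,255,0)]*2): cv2.circle(a,tuple(((q-[120,90])*4).astype(int).tolist()),4,cl,-1)
cv2.imwrite("pics/s1c.png",a)
```

```text
[[194.73407218 205.30157511]
 [168.14665643 166.69218448]
 [191.74109801 196.28833189]
 [164.55039316 157.03427727]]
```

View pics/s1c.png

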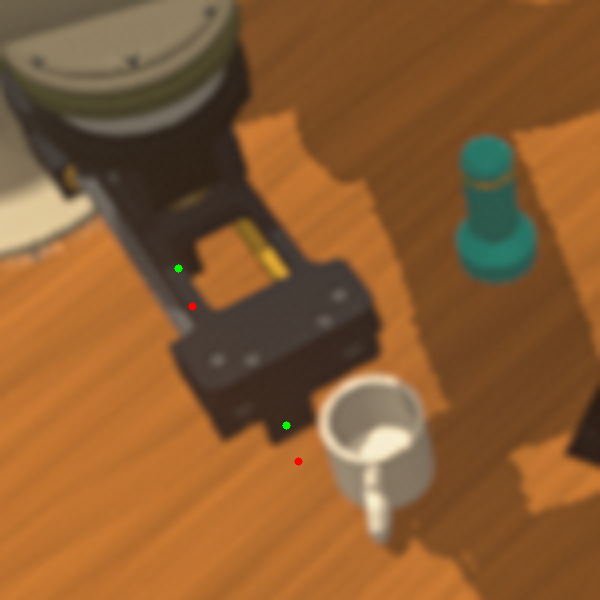

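The images and the reported TCP disagree. In both cameras the open fingertips sit about 25 mm behind the TCP. I'll advance by an amount that works under either reading, then look again.

Call:
carry_out(
  steps=[
    [0,0,0,4,0,12,88],
    [0,0,0,7,0,23,88],
    [0,0,0,7,0,23,88],
  ],
)

```text
time: 5.32
position: [541.5, 242.0, 60.1]
tool_rot: [[0.002, 1.0, -0.001], [0.172, 0.001, 0.985], [0.985, -0.003, -0.172]]
contact_force: [0.3, 0.2, 0.2]
finger_gap: 0.996
```

Run:
```python
from h import *
T=cam("top");S=cam("scene")
t=T["img"][195:255,195:255][:,:,::-1].astype(float);t=np.clip(cv2.resize(t,(400,400),interpolation=cv2.INTER_CUBIC)*2.5,0,255)
s=S["img"][130:210,255:335][:,:,::-1].astype(float);s=np.clip(cv2.resize(s,(400,400),interpolation=cv2.INTER_CUBIC)*2,0,255)
cv2.imwrite("pics/p6.png",np.hstack([t,s]).astype(np.uint8))
```

```text
(no output)
```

View pics/p6.png

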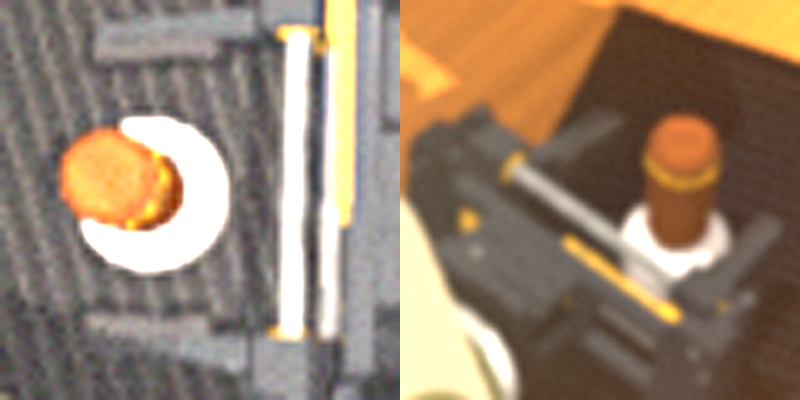

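Call:
carry_out(
  steps=[
    [0,0,0,0,0,0,20],
    [0,0,0,0,0,0,20],
    [0,0,0,0,0,0,20],
    [0,0,0,0,0,0,20],
    [0,0,0,0,0,0,20],
    [0,0,0,0,0,0,20],
    [0,0,0,0,0,0,20],
    [0,0,0,0,0,0,20],
  ],
)

```text
time: 6.42
position: [542.2, 240.7, 60.0]
tool_rot: [[0.002, 1.0, 0.001], [0.172, -0.001, 0.985], [0.985, -0.002, -0.172]]
contact_force: [1.4, -0.5, -0.5]
finger_gap: 0.378
```

```bash
cat > see.py <<'E'
import sys
from h import *
def see(name,tb,sb,g=1.6):
    T=cam("top");S=cam("scene")
    f=lambda c,b:np.clip(cv2.resize(c["img"][b[1]:b[3],b[0]:b[2]][:,:,::-1].astype(float),(400,400),interpolation=cv2.INTER_CUBIC)*g,0,255)
    cv2.imwrite(f"pics/{name}.png",np.hstack([f(T,tb),f(S,sb)]).astype(np.uint8))
E
python3 - <<'E'
from see import *
see("p7",(195,195,255,255),(255,130,335,210),2)
E
```

```text
(no output)
```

View pics/p7.png

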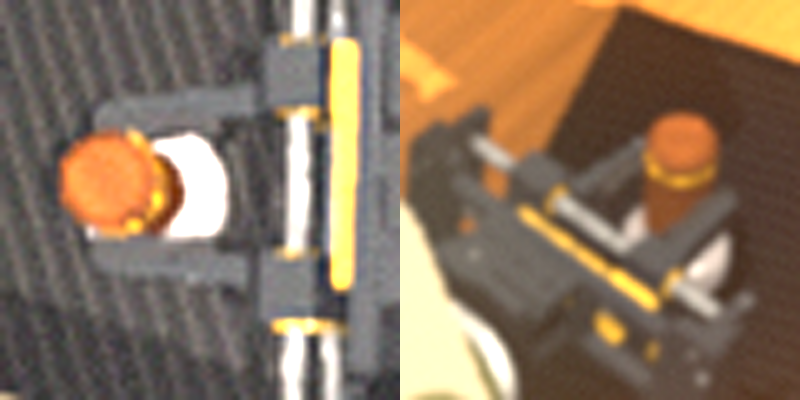

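The grip is good, but about 61 mm up from the foot, which is too near the notch's edge. I'll regrip 12 mm lower.

Call:
carry_out(
  steps=[
    [0,0,0,0,0,0,60],
    [0,0,0,0,0,0,60],
    [0,0,0,0,0,0,60],
    [0,0,0,-12,0,2,60],
    [0,0,0,-12,0,2,60],
    [0,0,0,-12,0,2,20],
    [0,0,0,-12,0,2,20],
    [0,0,0,-12,0,2,20],
    [0,0,0,-12,0,2,20],
    [0,0,0,-12,0,2,20],
  ],
)

```text
time: 7.78
position: [542.2, 240.6, 48.0]
tool_rot: [[0.002, 1.0, 0.001], [0.172, -0.001, 0.985], [0.985, -0.002, -0.172]]
contact_force: [0.8, -1.0, 0.4]
finger_gap: 0.376
```

Run:
```python
from see import *
see("p8",(195,195,255,255),(255,130,335,210),2)
```

```text
(no output)
```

View pics/p8.png

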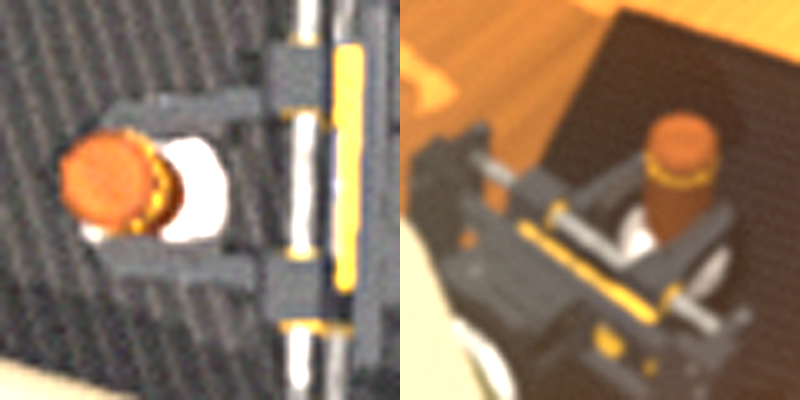

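```bash
cat > plan.py <<'E'
from h import *
from kin import *
yaw=np.radians(-14.3);X=np.array([np.cos(yaw),np.sin(yaw),0]);Y=np.array([-X[1],X[0],0]);Z=np.array([0,0,1.]);C=np.array([555.2,-259,0])
tr=lambda x,y,z:C+x*X+y*Y+z*Z
E
python3 - <<'E'
from plan import *
s=get_state();p0,R0=s["position"],s["tool_rot"];c=(p0,R0)
F=np.array([542.2,200.7,6]);Ft=R0.T@(F-p0);at=R0.T@Z;print("Ft",Ft,at)
thf=80.1-97.45;Rf=rot(75.7,thf);pf=tr(-33,-35,34)-Rf@Ft;print(pf, Rf@at)
lift=p0+[0,0,170]
j=s["joints"]
jj,e=ik(lift,R0,j);print("lift",step(c,lift,R0).round(2),jj.round(1));jl=jj
hov=pf+[0,0,110]
print("--- rows from lifted pose")
N=12
for i in range(1,N+1):
    t=i/N
    Rt=rot(90+(75.7-90)*t,80.1+(thf-80.1)*t);p=lift+(hov-lift)*t+np.array([0,0,60*np.sin(np.pi*t)])
    j2,e=ik(p,Rt,jl);print(np.r_[step((lift,R0),p,Rt)].round(3).tolist(),(j2-jl).round(1),j2.round(0),round(e,3));jl=j2
E
```

```text
Ft [-48.19422061   0.17450022 -32.15190701] [ 0.9851675  -0.00203063 -0.17158341]
[ 523.40251411 -249.43625256  -11.06092463] [ 0.24293448  0.96129116 -0.13000825]
lift [  0.     0.     0.   167.48  -0.35 -29.17] [-15.6  35.9  95.4  72.3  94.9 -43.3]
--- rows from lifted pose
[-0.02, -0.142, 0.003, -1.484, -1.53, -41.198] [-3.5 -4.5 -0.5 -7.3 -1.9  3.4] [-19.  31.  95.  65.  93. -40.] 0.0
[-0.039, -0.284, 0.011, -4.01, -3.058, -82.215] [-2.9 -3.7 -1.2 -7.2 -1.4  3.4] [-22.  28.  94.  58.  92. -36.] 0.0
[-0.058, -0.425, 0.021, -8.55, -4.582, -122.88] [-2.4 -2.9 -1.7 -7.2 -1.1  3. ] [-24.  25.  92.  51.  90. -33.] 0.0
[-0.076, -0.567, 0.035, -15.939, -6.1, -163.05] [-1.8 -2.1 -1.9 -7.2 -1.2  2.5] [-26.  23.  90.  43.  89. -31.] 0.0
[-0.092, -0.708, 0.051, -26.816, -7.611, -202.612] [-1.4 -1.3 -1.8 -7.2 -1.6  2.1] [-28.  21.  88.  36.  88. -29.] 0.0
[-0.107, -0.85, 0.07, -41.584, -9.114, -241.497] [-0.9 -0.6 -1.4 -7.2 -2.2  1.8] [-28.  21.  87.  29.  85. -27.] 0.0
[-0.119, -0.991, 0.092, -60.381, -10.609, -279.679] [-0.6 -0.  -0.9 -7.2 -3.   1.7] [-29.  21.  86.  22.  82. -25.] 0.0
[-0.13, -1.131, 0.116, -83.068, -12.095, -317.185] [-0.3  0.6 -0.3 -7.4 -3.9  2. ] [-29.  21.  86.  15.  79. -23.] 0.0
[-0.139, -1.272, 0.143, -109.244, -13.575, -354.082] [-0.1  1.2  0.1 -7.6 -4.6  2.7] [-29.  23.  86.   7.  74. -21.] 0.0
[-0.145, -1.412, 0.172, -138.269, -15.048, -390.484] [ 0.1  1.9  0.4 -8.  -5.   3.7] [-29.  24.  86.  -1.  69. -17.] 0.0
[-0.148, -1.552, 0.204, -169.307, -16.517, -426.534] [ 0.1  2.6  0.5 -8.7 -5.   5.1] [-29.  27.  87. -10.  64. -12.] 0.0
[-0.148, -1.691, 0.239, -201.388, -17.985, -462.403] [ 0.1  3.4  0.2 -9.7 -4.5  6.6] [-29.  30.  87. -20.  60.  -5.] 0.0
```

Call:
carry_out(
  steps=[
    [0,0,0,20,0,-4,20],
    [0,0,0,60,0,-10,20],
    [0,0,0,115,0,-20,20],
    [0,0,0,167,0,-29,20],
    [0,0,0,167,0,-29,20],
  ],
)

```text
time: 8.5
position: [542.7, 240.7, 219.8]
tool_rot: [[-0.003, 1.0, 0.001], [0.174, -0.0, 0.985], [0.985, 0.003, -0.174]]
contact_force: [-0.1, 0.8, -3.2]
finger_gap: 0.376
```

Call:
carry_out(
  steps=[
    [-0.02,-0.142,0.003,-1.5,-1.5,-41,20],
    [-0.039,-0.284,0.011,-4,-3,-82,20],
    [-0.058,-0.425,0.021,-8.5,-4.6,-123,20],
    [-0.076,-0.567,0.035,-16,-6,-163,20],
    [-0.092,-0.708,0.051,-27,-7.6,-203,20],
    [-0.107,-0.85,0.07,-42,-9,-241,20],
    [-0.119,-0.991,0.092,-60,-10.6,-280,20],
    [-0.13,-1.131,0.116,-83,-12,-317,20],
    [-0.139,-1.272,0.143,-109,-13.6,-354,20],
    [-0.145,-1.412,0.172,-138,-15,-390,20],
    [-0.148,-1.552,0.204,-169,-16.5,-426,20],
    [-0.148,-1.691,0.239,-201,-18,-462,20],
  ],
)

```text
time: 10.0
position: [522.9, -249.6, 96.2]
tool_rot: [[0.233, 0.969, -0.078], [0.924, -0.246, -0.291], [-0.301, -0.004, -0.953]]
contact_force: [0.2, -0.3, -2.4]
finger_gap: 0.375
```

Call:
carry_out(
  steps=[
    [0,0,0,0,0,0,20],
  ],
)

```text
time: 10.12
position: [521.8, -248.1, 94.3]
tool_rot: [[0.233, 0.969, -0.082], [0.926, -0.246, -0.285], [-0.296, -0.009, -0.955]]
contact_force: [-0.1, 0.6, -3.3]
finger_gap: 0.379
```

Run:
```python
from see import *
s=get_state();print(s["time"],s["position"].round(1),s["tool_rot"].round(3).tolist(),s["joints"].round(1),s["finger_gap"])
see("p9",(320,150,480,310),(85,195,285,395),1.3)
```

```text
10.125 [ 521.8 -248.1   94.3] [[0.233, 0.969, -0.082], [0.926, -0.246, -0.285], [-0.296, -0.009, -0.955]] [-29.1  30.9  87.1 -19.5  59.6  -5.3] 0.37910044372293916
```

View pics/p9.png

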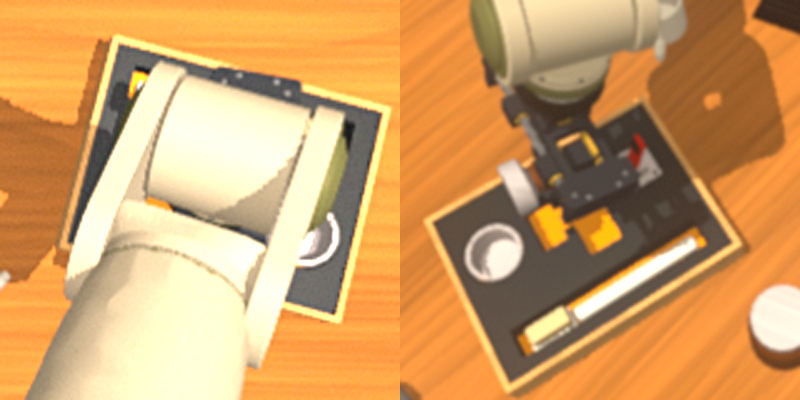

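Run:
```python
from plan import *
s=get_state();p,Rc=s["position"],s["tool_rot"]
Ft=np.array([-48.2,.2,-32.2]);at=np.array([.985,-.002,-.1716]);at/=np.linalg.norm(at)
F=p+Rc@Ft;a=Rc@at;print("pred foot",F.round(1),a.round(3),"target+110",tr(-33,-35,34).round(1), "end",(F+102*a).round(1),tr(-33,66,21).round(1))
S=cam("scene");u=np.cross(a,Z);u/=np.linalg.norm(u);v=np.cross(a,u)
k=5;b=(180,215);im=cv2.resize(S["img"][b[1]-0:b[1]+100,120:260][:,:,::-1],None,fx=k,fy=k,interpolation=cv2.INTER_CUBIC)
pts=[F+27*(np.cos(t)*u+np.sin(t)*v) for t in np.linspace(0,2*np.pi,24)]
im2=im.copy()
for q in proj(S,pts): cv2.circle(im2,tuple(((q-[120,215])*k).astype(int).tolist()),2,(0,255,0),-1)
for q in proj(S,[F+102*a]): cv2.circle(im2,tuple(((q-[120,215])*k).astype(int).tolist()),4,(255,0,0),-1)
for q in proj(S,[tr(-106,-136,38),tr(106,-136,38),tr(-106,136,38),tr(106,136,38),tr(-33+19.5,-2+0,35),tr(-33-60,36,35),tr(-33+60,36,35),tr(-33+60,-2,35),tr(-33,130-61,5)]): cv2.circle(im2,tuple(((q-[120,215])*k).astype(int).tolist()),3,(255,0,255),-1)
cv2.imwrite("pics/f1.png",im2);cv2.imwrite("pics/f0.png",im)
```

```text
pred foot [ 514.7 -283.5  142.7] [ 0.242  0.962 -0.127] target+110 [ 514.6 -284.8   34. ] end [ 539.4 -185.4  129.8] [ 539.5 -186.9   21. ]
```

View pics/f1.png

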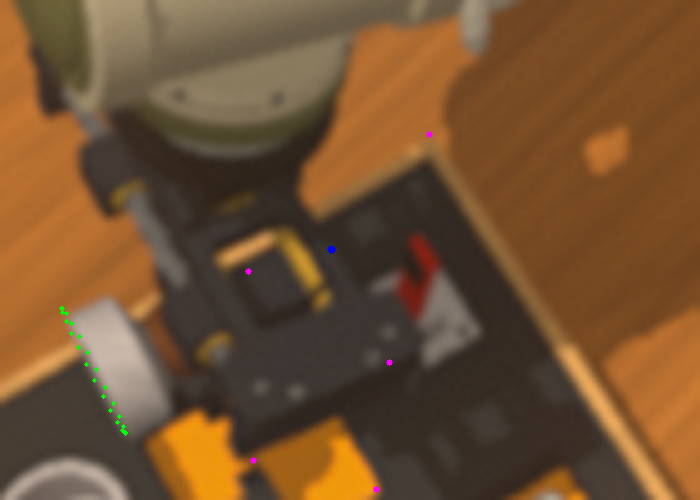

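View pics/f0.png

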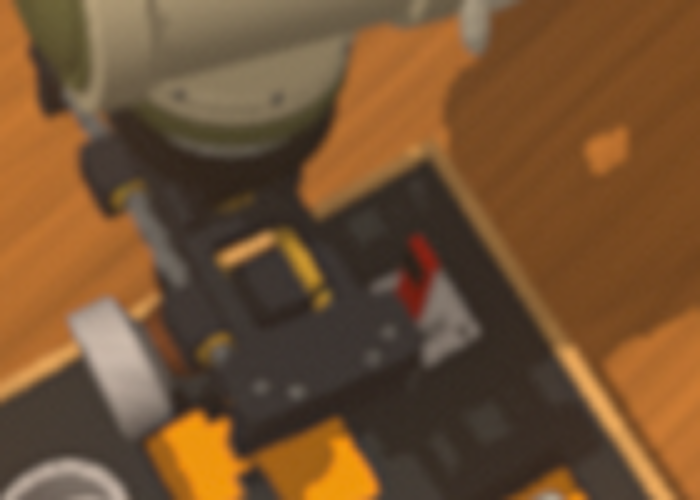

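Call:
carry_out(
  steps=[
    [0,0,0,7,0,23,20],
    [0,0,0,14,0,45,20],
    [0,0,0,20,1,67,20],
    [0,0,0,20,1,67,20],
    [0,0,0,20,1,67,20],
  ],
)

```text
time: 10.9
position: [525.0, -250.1, 30.2]
tool_rot: [[0.236, 0.969, -0.072], [0.925, -0.247, -0.289], [-0.298, 0.001, -0.954]]
contact_force: [-0.4, -0.3, -1.5]
finger_gap: 0.378
```

```bash
cat > chk.py <<'E'
import sys
from plan import *
s=get_state();p,Rc=s["position"],s["tool_rot"]
Ft=np.array([-48.2,.2,-32.2]);at=np.array([.985,-.002,-.1716]);at/=np.linalg.norm(at)
F=p+Rc@Ft;a=Rc@at;d=F-tr(-33,-35,34);e=F+102*a-tr(-33,66,21)
print(s["time"],"p",p.round(1),"foot err tray xyz",(d@X).round(1),(d@Y).round(1),d[2].round(1),"end err",(e@X).round(1),(e@Y).round(1),e[2].round(1),"F",s["contact_force"].round(1),s["finger_gap"])
S=cam("scene");u=np.cross(a,Z);u/=np.linalg.norm(u);v=np.cross(a,u)
k=6;o=[125,250];im=cv2.resize(S["img"][o[1]:o[1]+90,o[0]:o[0]+120][:,:,::-1],None,fx=k,fy=k,interpolation=cv2.INTER_CUBIC)
im=np.clip(im*1.3,0,255).astype(np.uint8);cv2.imwrite(f"pics/{sys.argv[1]}.png",im)
E
python3 chk.py g1
```

```text
10.9 p [ 525.  -250.1   30.2] foot err tray xyz 1.7 -0.2 41.3 end err 1.5 -0.1 41.0 F [-0.4 -0.3 -1.5] 0.37758490898628366
```

View pics/g1.png

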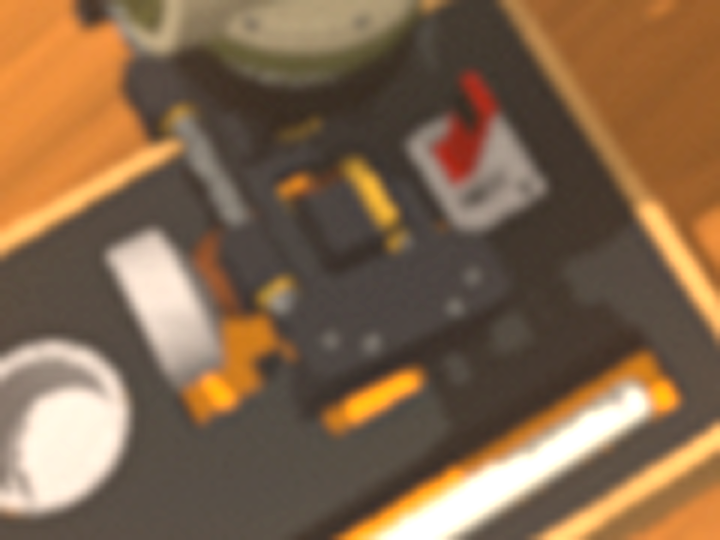

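Run:
```python
from plan import *
S=cam("scene");T=cam("top")
def pts(C,yaw):
    yaw=np.radians(yaw);X=np.array([np.cos(yaw),np.sin(yaw),0]);Y=np.array([-X[1],X[0],0])
    f=lambda x,y,z:np.array([C[0],C[1],0])+x*X+y*Y+np.array([0,0,z])
    xs=[(-33-29.5,-41.5),(-33+29.5,-41.5),(-33+29.5,-14),(-33+19.5,-14),(-33+19.5,-2),(27,-2),(27,36),(-33+19.5,36),(-33+19.5,69),(-33-19.5,69),(-33-19.5,36),(-93,36),(-93,-2),(-33-19.5,-2),(-33-19.5,-14),(-33-29.5,-14)]
    return [f(x,y,35) for x,y in xs],[f(x,y,5) for x,y in xs],[f(x,y,38) for x,y in((-106,-136),(106,-136),(106,136),(-106,136))]
out=[]
for n,c,C,o,k in(("scene",S,(556.3,-257.3),(105,245),4.5),("top",T,(554.3,-260.6),(345,165),4.5)):
    im=cv2.imread(f"pics/{n}0.png");im=cv2.resize(im[o[1]:o[1]+120,o[0]:o[0]+ (150 if n=="scene" else 130)],None,fx=5,fy=5,interpolation=cv2.INTER_CUBIC)
    a,b,d=pts(C,-14.25)
    for P,cl in((a,(255,0,0)),(b,(0,255,0)),(d,(255,0,255))):
        q=((proj(c,P)-o+.5)*5).astype(np.int32);cv2.polylines(im,[q],True,cl,1)
    cv2.imwrite(f"pics/ov_{n}.png",im)
```

```text
(no output)
```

View pics/ov_scene.png

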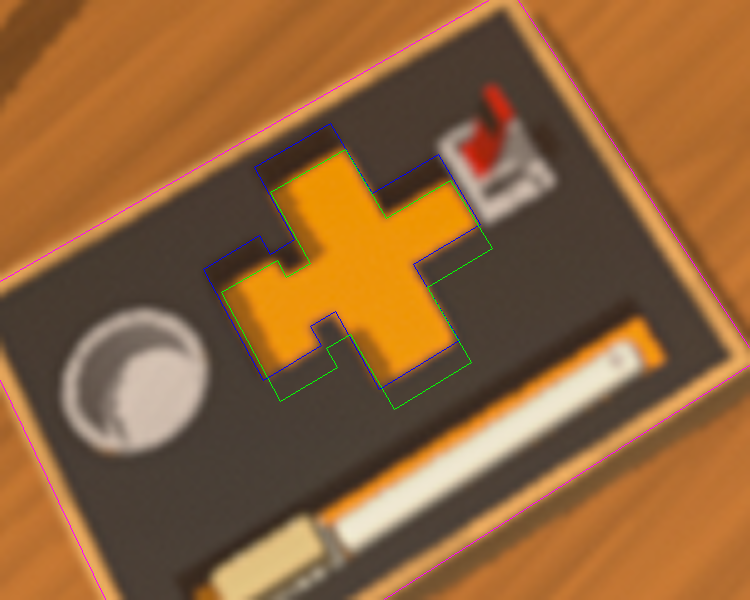

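View pics/ov_top.png

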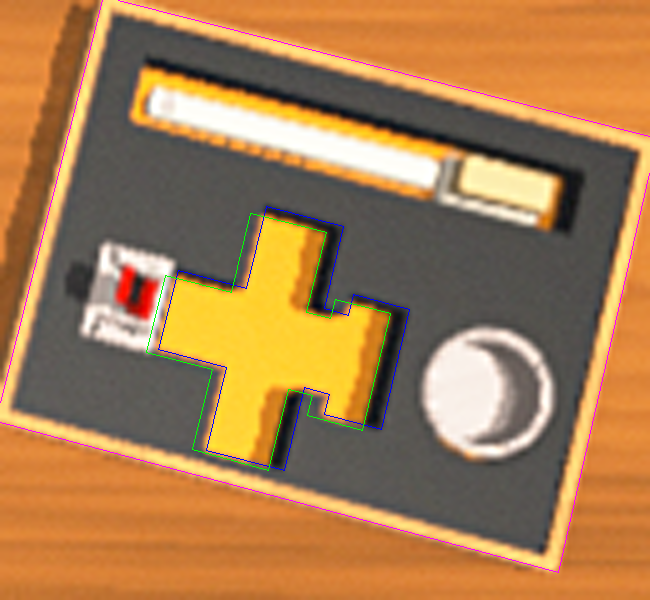

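```bash
cat > ov.py <<'E'
import sys
from plan import *
# overlay of foot as it would be if exactly over home (scene-frame tray pose), at dz above
name=sys.argv[1];dz=float(sys.argv[2]);tx=float(sys.argv[3]) if len(sys.argv)>3 else 0
S=cam("scene");yaw=np.radians(-14.25);X=np.array([np.cos(yaw),np.sin(yaw),0]);Y=np.array([-X[1],X[0],0])
f=lambda x,y,z:np.array([556.3,-257.3,0])+x*X+y*Y+np.array([0,0,z])
F=f(-33,-35,34+dz);a=np.cos(.13)*Y-np.sin(.13)*Z;v=np.cross(a,X)
k=8;o=np.array([130,265]);im=cv2.resize(S["img"][o[1]:o[1]+70,o[0]:o[0]+95][:,:,::-1],None,fx=k,fy=k,interpolation=cv2.INTER_CUBIC)
cv2.imwrite(f"pics/{name}r.png",im)
t=np.linspace(0,2*np.pi,60)
for h,cl in((0,(0,255,0)),(18,(255,0,0))):
    P=[F+h*a+27*(np.cos(q)*X+np.sin(q)*v) for q in t]
    cv2.polylines(im,[((proj(S,P)-o+.5)*k).astype(np.int32)],True,cl,1)
xs=[(-33-29.5,-41.5),(-33+29.5,-41.5),(-33+29.5,-14),(-33+19.5,-14),(-33+19.5,-2),(27,-2),(27,36),(-33+19.5,36)]
cv2.polylines(im,[((proj(S,[f(x,y,35) for x,y in xs])-o+.5)*k).astype(np.int32)],False,(255,0,255),1)
cv2.imwrite(f"pics/{name}.png",im)
E
python3 ov.py o1 41.3
```

```text
(no output)
```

View pics/o1.png

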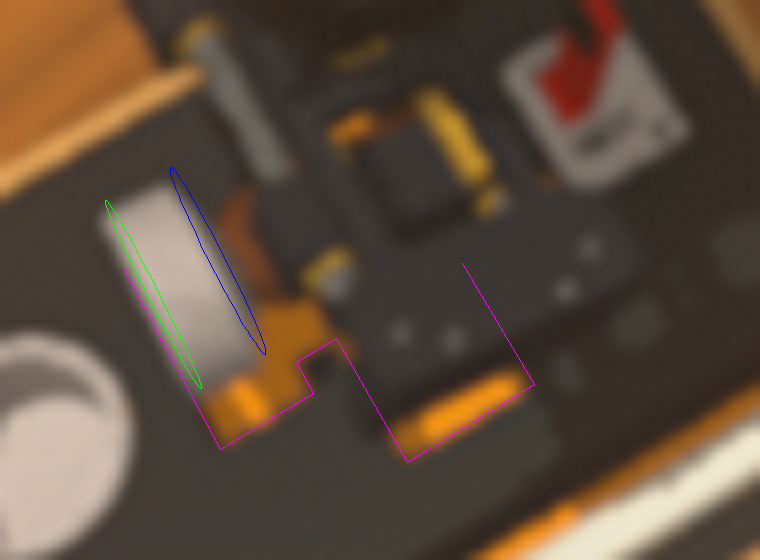

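View pics/o1r.png

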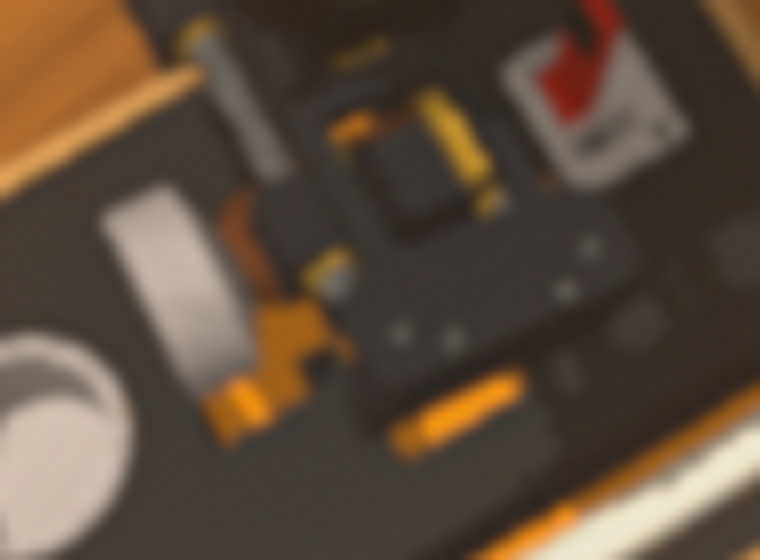

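```bash
cat > foot.py <<'E'
import sys
from plan import *
S=cam("scene")
s=get_state();p,Rc=s["position"],s["tool_rot"]
Ft=np.array([-48.2,.2,-32.2]);at=np.array([.985,-.002,-.1716]);at/=np.linalg.norm(at)
F=p+Rc@Ft;a=Rc@at
u=np.cross(a,Z);u/=np.linalg.norm(u);v=np.cross(a,u)
t=np.linspace(0,2*np.pi,60,endpoint=False)
def hull(F,a): return cv2.convexHull(proj(S,[F+h*a+27*(np.cos(q)*u+np.sin(q)*v) for q in t for h in(0,18)]).astype(np.float32))
H=hull(F+np.array([1.1,1.7,0]),a)   # scene-camera frame bias
c0=cv2.minAreaRect(H)
im=S["img"];x0,y0=130,265;sub=im[y0:y0+70,x0:x0+40]
if len(sys.argv)>1: x0,y0,w,h=map(int,sys.argv[1:5]);sub=im[y0:y0+h,x0:x0+w]
k=8;big=cv2.resize(sub,None,fx=k,fy=k,interpolation=cv2.INTER_CUBIC);hsv=cv2.cvtColor(big,cv2.COLOR_RGB2HSV)
m=((hsv[...,1]<70)&(hsv[...,2]>95)).astype(np.uint8)
cn,_=cv2.findContours(m,cv2.RETR_EXTERNAL,cv2.CHAIN_APPROX_NONE)
for cc in cn:
    if cv2.contourArea(cc)<k*k*60: continue
    r=cv2.minAreaRect(((cv2.convexHull(cc).astype(np.float32)+.5)/k-.5+np.array([x0,y0],np.float32)).astype(np.float32))
    print("obs",np.round(r[0],2),np.round(r[1],2),round(r[2],1),"pred",np.round(c0[0],2),np.round(c0[1],2),round(c0[2],1))
    d=np.array(r[0])-np.array(c0[0]);print("dpx",d.round(2))
    # image jacobian wrt tray x,y,z
    J=np.array([np.array(cv2.minAreaRect(hull(F+w_,a))[0])-np.array(cv2.minAreaRect(hull(F,a))[0]) for w_ in (10*X,10*Y,10*Z)]).T/10
    print("J",J.round(3).tolist(),"inplane dx,dy",np.linalg.solve(J[:,:2],d).round(1))
d=F-tr(-33,-35,34);print("kin foot err tray",(d@X).round(1),(d@Y).round(1),d[2].round(1))
E
python3 foot.py 130 265 40 60
```

```text
obs [138.06 315.12] [18.62 17.  ] 90.0 pred [153.12 299.93] [26.34 10.77] 63.0
dpx [-15.06  15.2 ]
J [[0.211, 0.434, -0.129], [0.388, -0.256, -0.168]] inplane dx,dy [ 12.3 -40.7]
obs [152.77 300.08] [25.93 12.73] 62.7 pred [153.12 299.93] [26.34 10.77] 63.0
dpx [-0.35  0.15]
J [[0.211, 0.434, -0.129], [0.388, -0.256, -0.168]] inplane dx,dy [-0.1 -0.8]
kin foot err tray 1.4 -0.3 40.6
```

Call:
carry_out(
  steps=[
    [0,0,0,1,-1.3,0,20],
    [0,0,0,4.5,-1.3,12,20],
    [0,0,0,8.3,-1.3,23.6,20],
    [0,0,0,8.3,-1.3,23.6,20],
  ],
)

```text
time: 11.65
position: [522.6, -248.3, 2.1]
tool_rot: [[0.235, 0.969, -0.077], [0.925, -0.247, -0.287], [-0.297, -0.003, -0.955]]
contact_force: [0.2, 0.1, -2.7]
finger_gap: 0.378
```

```bash
python3 chk.py g2; python3 ov.py o2 16;python3 foot.py 130 265 40 60
```

```text
11.65 p [ 522.6 -248.3    2.1] foot err tray xyz -0.9 0.8 13.2 end err -1.1 1.0 13.0 F [ 0.2  0.1 -2.7] 0.37794421813779566
obs [138.06 315.12] [18.62 17.  ] 90.0 pred [156.35 303.34] [25.69 10.57] 62.8
dpx [-18.29  11.79]
J [[0.208, 0.423, -0.122], [0.38, -0.25, -0.16]] inplane dx,dy [  1.9 -44.2]
obs [156.03 303.32] [25.07 12.17] 60.5 pred [156.35 303.34] [25.69 10.57] 62.8
dpx [-0.32 -0.02]
J [[0.208, 0.423, -0.122], [0.38, -0.25, -0.16]] inplane dx,dy [-0.4 -0.6]
kin foot err tray -0.0 0.6 14.9
```

View pics/o2.png

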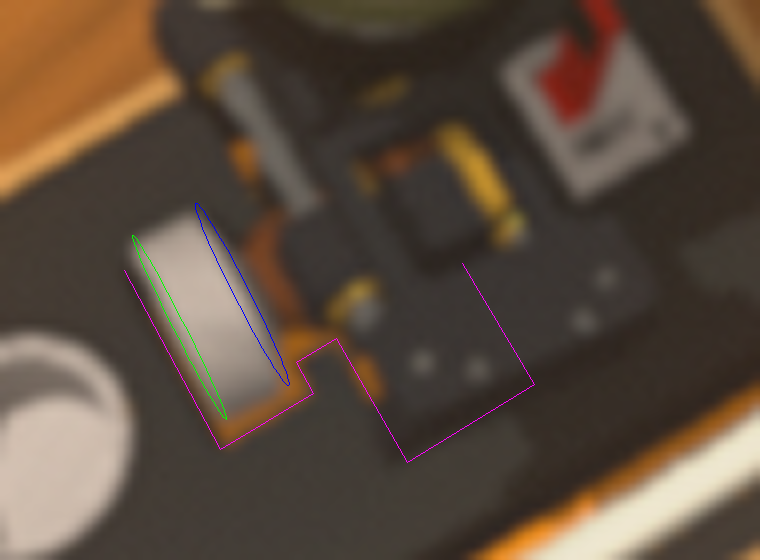

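Call:
carry_out(
  steps=[
    [0,0,0,1,0.4,3,20],
    [0,0,0,2,0.4,6,20],
    [0,0,0,3,0.4,9.5,20],
    [0,0,0,3,0.4,9.5,20],
  ],
)

```text
time: 12.3
position: [523.6, -248.8, -6.5]
tool_rot: [[0.235, 0.969, -0.075], [0.925, -0.247, -0.289], [-0.298, -0.001, -0.955]]
contact_force: [-0.4, 0.1, -2.1]
finger_gap: 0.383
```

```bash
python3 chk.py g3; python3 foot.py 130 265 40 60
```

```text
12.3 p [ 523.6 -248.8   -6.5] foot err tray xyz 0.1 0.7 4.6 end err -0.1 0.8 4.3 F [-0.4  0.1 -2.1] 0.38269377150714956
obs [138.06 315.19] [18.5 17. ] 90.0 pred [157.63 304.99] [25.46 10.49] 62.7
dpx [-19.56  10.19]
J [[0.206, 0.418, -0.12], [0.377, -0.249, -0.157]] inplane dx,dy [ -2.9 -45.4]
obs [157.53 305.16] [25.21 11.99] 60.1 pred [157.63 304.99] [25.46 10.49] 62.7
dpx [-0.1   0.17]
J [[0.206, 0.418, -0.12], [0.377, -0.249, -0.157]] inplane dx,dy [ 0.2 -0.3]
kin foot err tray 0.2 0.6 4.9
```

View pics/g3.png

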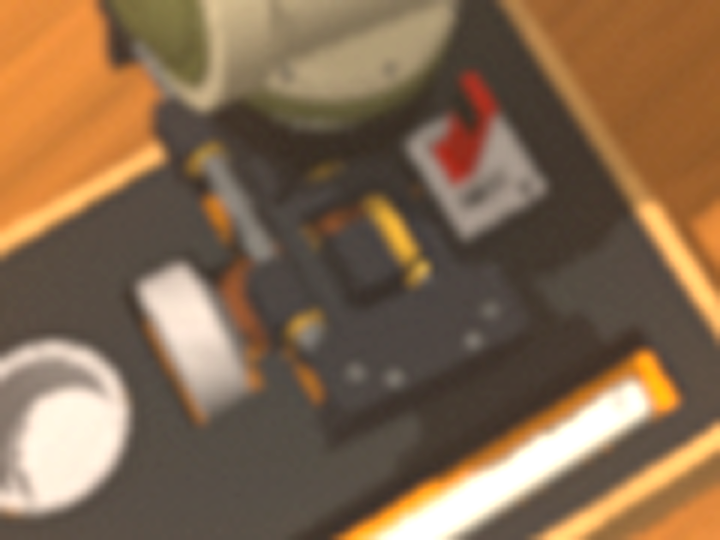

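Call:
carry_out(
  steps=[
    [0,0,0,0.6,0,2,20],
    [0,0,0,1.2,0,3.8,20],
    [0,0,0,1.2,0,3.8,20],
  ],
)

```text
time: 12.78
position: [524.1, -249.1, -7.6]
tool_rot: [[0.236, 0.969, -0.074], [0.924, -0.247, -0.291], [-0.3, 0.0, -0.954]]
contact_force: [-6.8, 7.3, 21.9]
finger_gap: 0.376
```

```bash
python3 chk.py g4; python3 foot.py 130 265 40 60|grep -v 138
```

```text
12.775 p [ 524.1 -249.1   -7.6] foot err tray xyz 0.6 0.6 3.6 end err 0.4 0.7 3.2 F [-6.8  7.3 21.9] 0.37611689689925215
dpx [-19.78   9.77]
J [[0.206, 0.418, -0.12], [0.377, -0.248, -0.156]] inplane dx,dy [ -4.  -45.4]
obs [157.6  305.31] [24.94 11.97] 60.5 pred [157.84 305.36] [25.44 10.52] 62.7
dpx [-0.24 -0.04]
J [[0.206, 0.418, -0.12], [0.377, -0.248, -0.156]] inplane dx,dy [-0.4 -0.4]
kin foot err tray 0.6 0.6 3.6
```

Call:
carry_out(
  steps=[
    [0,0,0,-0.3,0,-1.2,20],
    [0,0,0,-0.3,0,-1.2,50],
    [0,0,0,-0.3,0,-1.2,56],
    [0,0,0,-0.3,0,-1.2,56],
    [0,0,0,-0.3,0,-1.2,56],
  ],
)

```text
time: 13.5
position: [523.8, -248.8, -9.1]
tool_rot: [[0.235, 0.969, -0.074], [0.925, -0.247, -0.289], [-0.298, -0.001, -0.954]]
contact_force: [0.3, 0.4, -0.1]
finger_gap: 0.634
```

```bash
python3 chk.py g5; python3 foot.py 130 265 40 60|grep -v 138
```

```text
13.5 p [ 523.8 -248.8   -9.1] foot err tray xyz 0.3 0.7 2.0 end err 0.0 0.8 1.8 F [ 0.3  0.4 -0.1] 0.6340900253790869
dpx [-19.93   9.72]
J [[0.206, 0.417, -0.119], [0.376, -0.248, -0.156]] inplane dx,dy [ -4.3 -45.7]
obs [157.62 305.33] [24.96 11.81] 60.6 pred [157.99 305.4 ] [25.39 10.47] 62.7
dpx [-0.38 -0.08]
J [[0.206, 0.417, -0.119], [0.376, -0.248, -0.156]] inplane dx,dy [-0.6 -0.6]
obs [163.76 283.82] [26.07  3.97] 59.0 pred [157.99 305.4 ] [25.39 10.47] 62.7
dpx [  5.76 -21.58]
J [[0.206, 0.417, -0.119], [0.376, -0.248, -0.156]] inplane dx,dy [-36.4  31.8]
kin foot err tray 0.2 0.7 2.0
```

View pics/g5.png

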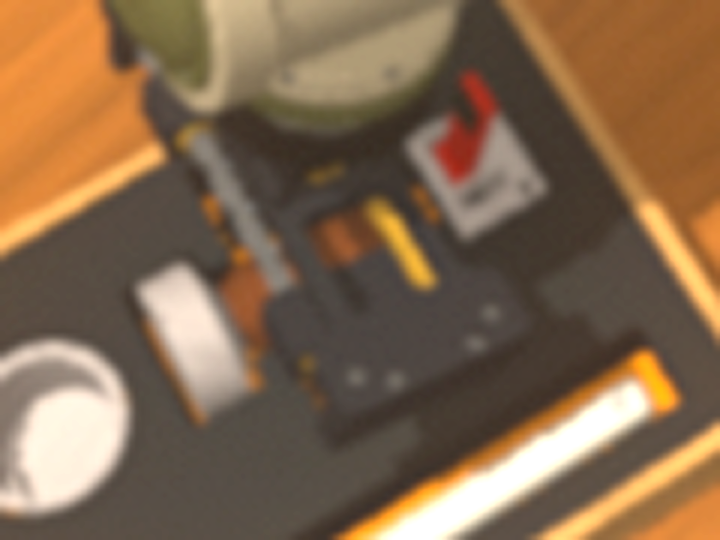

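Call:
carry_out(
  steps=[
    [0,0,0,-3,0,-9.5,56],
    [0,0,0,-9,0,-29,56],
    [0,0,0,-18,0,-57,56],
    [0,0,0,-30,0,-95,56],
    [0,0,0,-42,0,-134,56],
    [0,0,0,-42,0,-134,56],
  ],
)

```text
time: 14.35
position: [525.2, -249.6, 135.2]
tool_rot: [[0.237, 0.969, -0.069], [0.924, -0.247, -0.292], [-0.3, 0.006, -0.954]]
contact_force: [-0.2, 0.9, 0.1]
finger_gap: 0.636
```

Run:
```python
from see import *
s=get_state();print(s["time"],s["joints"].round(1),s["position"])
see("p10",(340,150,480,290),(100,245,240,385),1.3)
```

```text
14.35 [-29.   28.1  84.8 -18.8  63.5  -6.8] [ 525.16868933 -249.56750267  135.23953983]
```

View pics/p10.png

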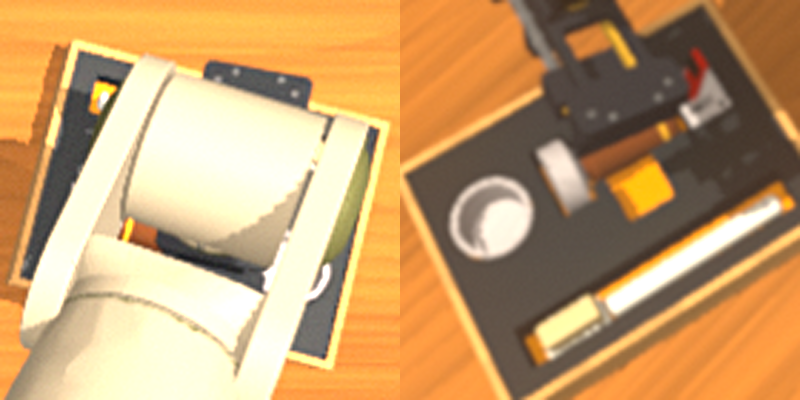

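Run:
```python
from plan import *
s=get_state();c=(s["position"],s["tool_rot"]);j=s["joints"]
Rt=rot(75.7,0)
for y,z in((60,150),(100,160),(145,160),(145,45)):
    p=tr(-33,y,z);jj,e=ik(p,Rt,j);print(y,z,p.round(1),step(c,p,Rt).round(3).tolist(),jj.round(1),round(e,3))
```

```text
60 150 [ 538.  -192.7  150. ] [-0.001, 0.303, 0.0, 49.709, 0.114, -34.955] [-31.5  26.7  82.6  -0.   70.7 -17.2] 0.0
100 160 [ 547.9 -153.9  160. ] [-0.001, 0.303, 0.0, 84.909, 0.114, -56.424] [-27.5  25.9  82.3  -0.   71.9 -13.2] 0.0
145 160 [ 559.  -110.3  160. ] [-0.001, 0.303, 0.0, 127.863, 0.121, -69.838] [-23.   26.   82.1   0.   71.9  -8.7] 0.0
145 45 [ 559.  -110.3   45. ] [-0.001, 0.303, 0.0, 162.144, 0.197, 39.934] [-23.   33.7  88.8  -0.   57.6  -8.7] 0.0
```

Call:
carry_out(
  steps=[
    [0,0.15,0,25,0,-30,20],
    [0,0.303,0,50,0,-45,0],
    [0,0.303,0,85,0,-60,0],
    [0,0.303,0,128,0,-70,0],
    [0,0.303,0,150,0,-77,0],
    [0,0.303,0,150,0,-77,0],
    [0,0.303,0,150,0,-77,0],
  ],
)

```text
time: 15.32
position: [564.4, -88.5, 159.5]
tool_rot: [[0.247, 0.969, -0.002], [0.969, -0.247, 0.001], [0.0, -0.002, -1.0]]
contact_force: [-0.4, -0.2, -0.0]
finger_gap: 0.002
```

Run:
```python
from see import *
s=get_state();print(s["time"],s["joints"].round(1),s["position"],s["finger_gap"])
see("p11",(330,150,490,310),(100,225,260,385),1.3)
```

```text
15.325 [-20.7  26.2  81.8  -0.   72.1  -6.3] [564.44378236 -88.52561439 159.47963287] 0.0015441603300558016
```

View pics/p11.png

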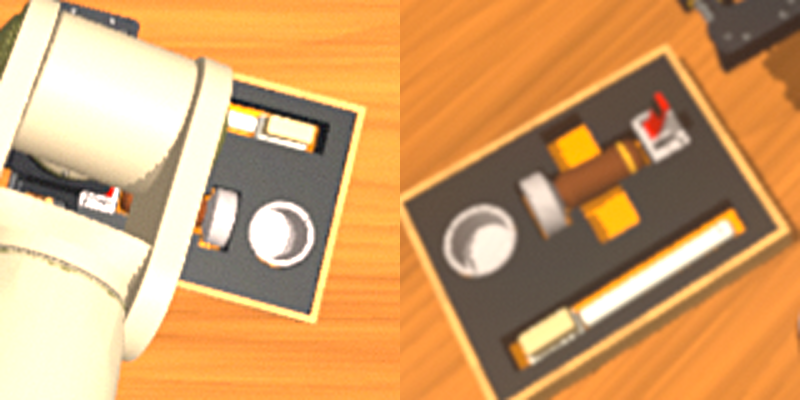

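```bash
cat > home.py <<'E'
from plan import *
for n,C,(x0,y0,w,h) in(("scene",(556.3,-257.3),(143,283,32,45)),("top",(554.3,-260.6),(405,218,25,38))):
    S=cam(n);yaw=np.radians(-14.25);X=np.array([np.cos(yaw),np.sin(yaw),0]);Y=np.array([-X[1],X[0],0])
    f=lambda x,y,z:np.array([C[0],C[1],0])+x*X+y*Y+np.array([0,0,z])
    F=f(-33,-35,34);a=np.cos(.13)*Y-np.sin(.13)*Z;v=np.cross(a,X);t=np.linspace(0,2*np.pi,60)
    hull=lambda F,a=a:cv2.convexHull(proj(S,[F+g*a+27*(np.cos(q)*X+np.sin(q)*v) for q in t for g in(0,18)]).astype(np.float32))
    c0=cv2.minAreaRect(hull(F))
    J=np.array([np.array(cv2.minAreaRect(hull(F+w_))[0])-np.array(c0[0]) for w_ in (10*X,10*Y,10*Z)]).T/10
    k=8;big=cv2.resize(S["img"][y0:y0+h,x0:x0+w],None,fx=k,fy=k,interpolation=cv2.INTER_CUBIC);hsv=cv2.cvtColor(big,cv2.COLOR_RGB2HSV)
    m=((hsv[...,1]<70)&(hsv[...,2]>95)).astype(np.uint8)
    cn,_=cv2.findContours(m,cv2.RETR_EXTERNAL,cv2.CHAIN_APPROX_NONE)
    for cc in cn:
        if cv2.contourArea(cc)<k*k*60: continue
        r=cv2.minAreaRect(((cv2.convexHull(cc).astype(np.float32)+.5)/k-.5+np.array([x0,y0],np.float32)).astype(np.float32))
        d=np.array(r[0])-np.array(c0[0]);print(n,"obs",np.round(r[0],2),np.round(r[1],1),"home pred",np.round(c0[0],2),np.round(c0[1],1),"dpx",d.round(2),"as dx,dy(tray)",np.linalg.solve(J[:,:2],d).round(1),"Jz",J[:,2].round(2))
    k=7;o=np.array([135,265]) if n=="scene" else np.array([355,185])
    im=cv2.resize(S["img"][o[1]:o[1]+80,o[0]:o[0]+100][:,:,::-1],None,fx=k,fy=k,interpolation=cv2.INTER_CUBIC)
    dr=lambda P,cl:cv2.polylines(im,[((proj(S,P)-o+.5)*k).astype(np.int32)],False,cl,1)
    for g,cl in((0,(0,255,0)),(18,(255,0,0))): dr([F+g*a+27*(np.cos(q)*X+np.sin(q)*v) for q in t],cl)
    for g in(32,89,97): dr([F+g*a+17*(np.cos(q)*X+np.sin(q)*v) for q in t],(255,255,0))
    for sx in(-1,1): dr([F+32*a+sx*17*X,F+97*a+sx*17*X],(255,255,0))
    cv2.imwrite(f"pics/home_{n}.png",im)
E
python3 home.py
```

```text
scene obs [157.58 305.32] [25.2 11.7] home pred [157.88 305.84] [25.3 10.4] dpx [-0.3  -0.52] as dx,dy(tray) [-1.4 -0. ] Jz [-0.12 -0.16]
top obs [417.74 236.43] [12.7 22.9] home pred [417.18 236.8 ] [11.2 22.8] dpx [ 0.56 -0.37] as dx,dy(tray) [ 1.2 -1.1] Jz [ 0.13 -0.02]
top obs [409.62 231.69] [28.2 10.1] home pred [417.18 236.8 ] [11.2 22.8] dpx [-7.55 -5.11] as dx,dy(tray) [ 7.2 20.1] Jz [ 0.13 -0.02]
```

View pics/home_scene.png

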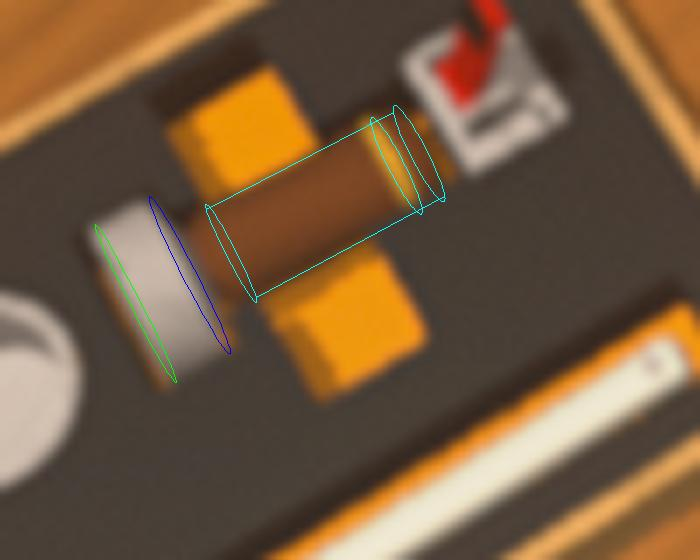

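Call:
carry_out(
  steps=[
    [0,0,0,0,0,45,0],
    [0,0,0,0,0,85,0],
    [0,0,0,0,0,85,0],
  ],
)

```text
time: 15.9
position: [563.3, -87.8, 73.1]
tool_rot: [[0.248, 0.969, -0.006], [0.969, -0.247, 0.002], [0.001, -0.006, -1.0]]
contact_force: [-0.1, 0.3, 0.8]
finger_gap: 0.007
```

Run:
```python
from plan import *
s=get_state();p=s["position"];print(s["time"],p,s["joints"].round(1))
S=cam("scene");k=6;o=np.array([160,190]);im=cv2.resize(S["img"][o[1]:o[1]+100,o[0]:o[0]+110][:,:,::-1],None,fx=k,fy=k,interpolation=cv2.INTER_CUBIC)
im=np.clip(im*1.4,0,255).astype(np.uint8)
for h,cl in((0,(0,0,255)),(27,(0,255,0))):
    q=proj(S,[p+[0,0,h]])[0];cv2.circle(im,tuple(((q-o+.5)*k).astype(int).tolist()),3,cl,-1)
for P in (tr(-33,100.6,90),):
    q=proj(S,[P+np.array([1.1,1.7,0])])[0];cv2.circle(im,tuple(((q-o+.5)*k).astype(int).tolist()),3,(255,0,0),-1)
cv2.imwrite("pics/k1.png",im)
```

```text
15.9 [563.28248965 -87.81715188  73.10057498] [-20.6  31.7  87.2   0.   61.5  -6.3]
```

View pics/k1.png

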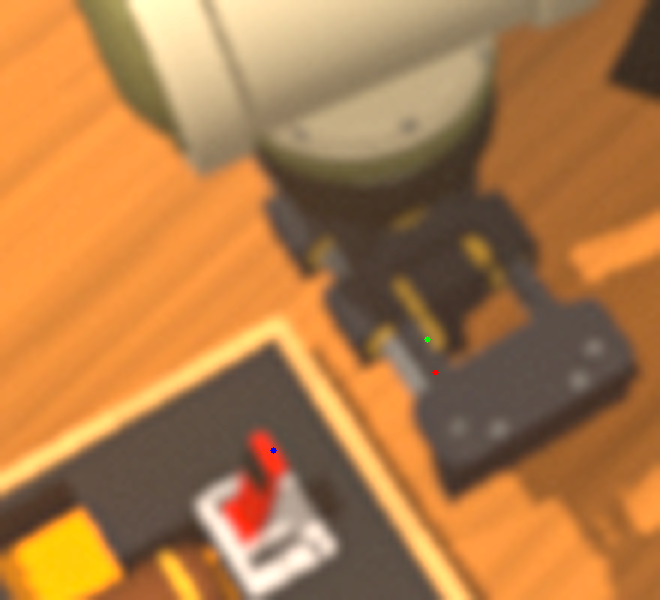

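Call:
carry_out(
  steps=[
    [0,0,0,0,0,23,0],
    [0,0,0,-20,0,23,0],
    [0,0,0,-40,0,23,0],
    [0,0,0,-50,0,23,0],
    [0,0,0,-60,0,23,0],
    [0,0,0,-70,0,23,0],
    [0,0,0,-70,0,23,0],
  ],
)

```text
time: 16.82
position: [547.5, -156.2, 52.4]
tool_rot: [[0.247, 0.969, -0.0], [0.969, -0.247, 0.0], [0.0, -0.0, -1.0]]
contact_force: [1.5, 2.5, 2.4]
finger_gap: 0.004
```

```bash
cat > kk.py <<'E'
import sys
from plan import *
s=get_state();p=s["position"];d=p-C;print(s["time"],"tray",(d@X).round(1),(d@Y).round(1),p[2].round(1),s["contact_force"].round(1))
S=cam("scene");k=6;o=np.array([150,230]);im=cv2.resize(S["img"][o[1]:o[1]+100,o[0]:o[0]+110][:,:,::-1],None,fx=k,fy=k,interpolation=cv2.INTER_CUBIC)
cv2.imwrite(f"pics/{sys.argv[1]}.png",np.clip(im*1.4,0,255).astype(np.uint8))
E
python3 kk.py k2
```

```text
16.825 tray -32.8 97.7 52.4 [1.5 2.5 2.4]
```

View pics/k2.png

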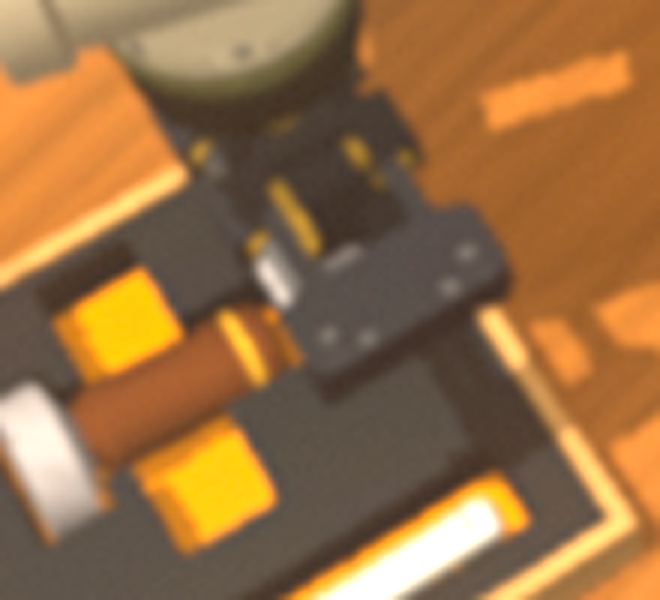

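Call:
carry_out(
  steps=[
    [0,0,0,-8,0,0,0],
    [0,0,0,-16,0,0,0],
    [0,0,0,-24,0,0,0],
    [0,0,0,-32,0,0,0],
    [0,0,0,-32,0,0,0],
  ],
)

```text
time: 17.5
position: [539.4, -187.6, 52.2]
tool_rot: [[0.248, 0.969, -0.001], [0.969, -0.248, 0.0], [-0.0, -0.001, -1.0]]
contact_force: [-0.2, -0.6, -0.2]
finger_gap: 0.006
```

```bash
python3 kk.py k3
```

```text
17.5 tray -33.0 65.3 52.2 [-0.2 -0.6 -0.2]
```

View pics/k3.png

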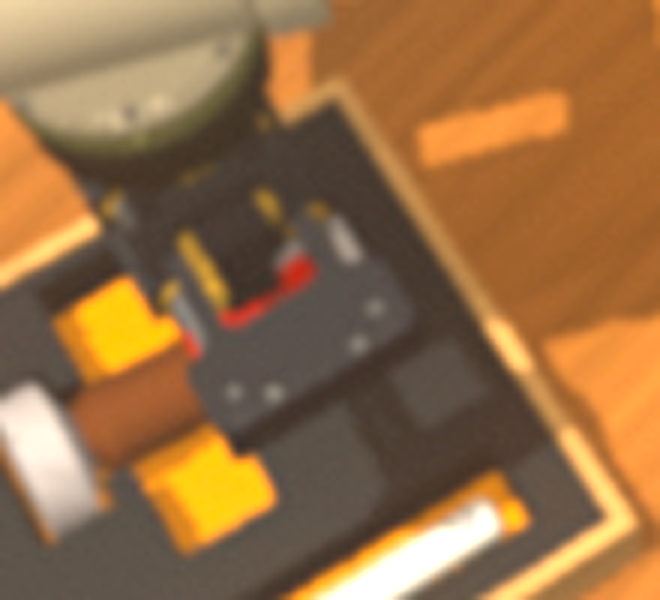

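The red arm now lies flat and the force has dropped to zero, so the catch has snapped shut. I'll retreat up and away to check.

Call:
carry_out(
  steps=[
    [0,0,0,0,0,-40,0],
    [0,0,0,0,0,-100,0],
    [0,0,0,50,0,-150,0],
    [0,0,0,110,0,-170,0],
    [0,0,0,170,0,-170,0],
    [0,0,0,230,0,-170,0],
    [0,0,0,280,0,-170,0],
    [0,0,0,280,0,-170,0],
    [0,0,0,280,0,-170,0],
  ],
)

```text
time: 18.68
position: [608.7, 84.1, 222.1]
tool_rot: [[0.247, 0.969, -0.001], [0.969, -0.247, -0.0], [-0.0, -0.001, -1.0]]
contact_force: [-0.5, -0.6, -0.7]
finger_gap: 0.008
```

```bash
python3 home.py
python3 - <<'E'
from see import *
s=get_state();print(s["time"],s["position"],s["contact_force"],s["joint_vel"].round(1))
see("end",(340,155,480,295),(105,235,255,385),1.2)
cv2.imwrite("pics/endfull.png",cam("scene")["img"][:,:,::-1])
E
```

```text
scene obs [157.56 305.39] [25.3 11.7] home pred [157.88 305.84] [25.3 10.4] dpx [-0.32 -0.46] as dx,dy(tray) [-1.3 -0.1] Jz [-0.12 -0.16]
top obs [417.68 236.44] [12.7 22.9] home pred [417.18 236.8 ] [11.2 22.8] dpx [ 0.5  -0.36] as dx,dy(tray) [ 1.1 -1. ] Jz [ 0.13 -0.02]
18.775 [608.71205557  83.34465249 222.32287914] [ 0.15582692 -0.52304313 -0.410579  ] [-0.4 -0.1 -0.1  0.1 -0.1  0. ]
```

View pics/end.png

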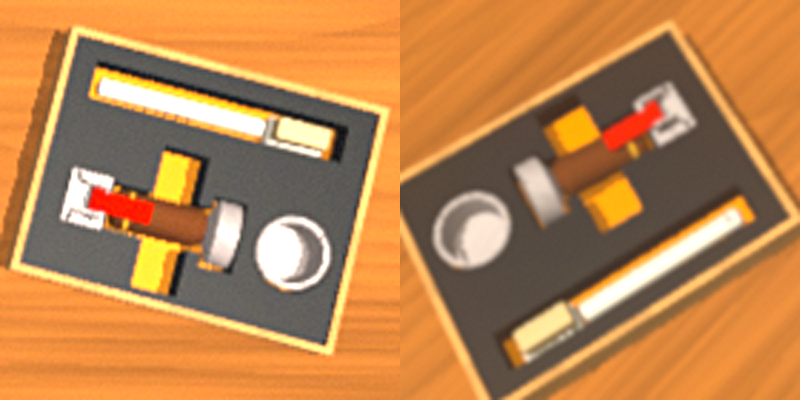

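View pics/home_scene.png

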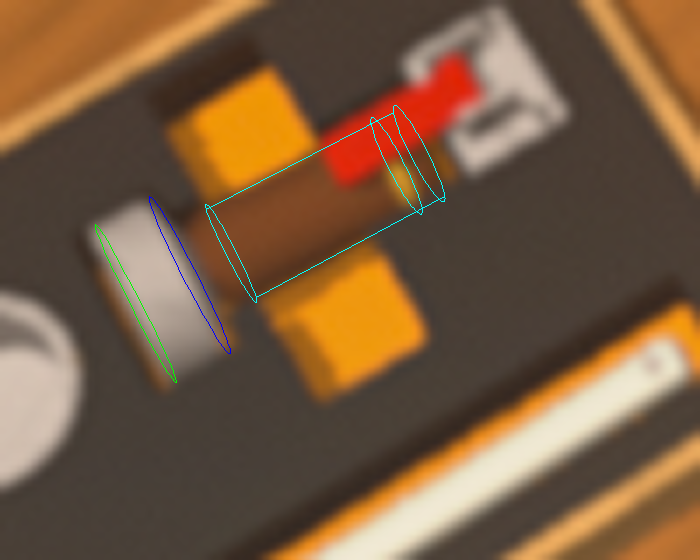

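View pics/endfull.png

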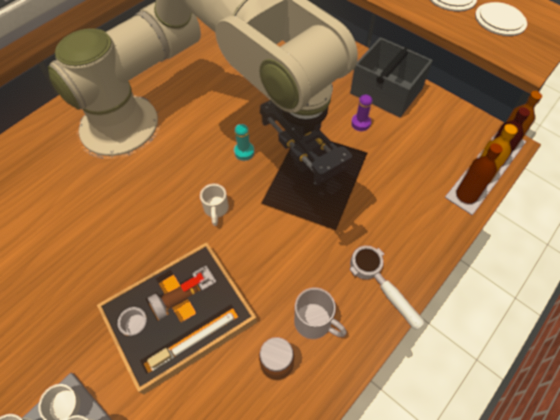

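Run:
```python
from plan import *
T=cam("top");S=cam("scene")
q,g=tri(T,(393.3,229.2),S,(182.6,287.8));d=q-C;print((d@X).round(1),(d@Y).round(1),q[2].round(1),g.round(1))
for th in(0,.1,.3,.6): print(th,[(proj(c,tr(-33,83-47*np.cos(th),46+47*np.sin(th))+b)[0]).round(1) for c,b in((T,np.array([-.9,-1.6,0])),(S,np.array([1.1,1.7,0])))])
```

```text
-31.7 37.2 51.2 5.1
0 [array([392.9, 229.7]), array([182.1, 288.4])]
0.1 [array([393.3, 229.6]), array([181.7, 287.6])]
0.3 [array([393.4, 229.2]), array([181.6, 285.5])]
0.6 [array([392.2, 228.2]), array([182.9, 281.8])]
```

```bash
python3 -c "
from rig import job;print(job.job_done())"
```

```text
the job is handed in; nothing more can be done
None
```

The tamper is lying in its cut-out, released, with the red catch snapped shut across the handle. I handed the job in at about 19 s; no verdict comes back.

**What I did:** I gripped the brown-handled tamper on the mat and re-gripped it 12 mm lower so the fingers would fit the notch. I laid it on its side in the cut-out until it touched bottom and let go. Then I pushed the catch over with the shut fingers and backed the arm well clear.

**Last checks:**
- **Tamper:** the foot measured within about 1.5 mm of home in both cameras, and did not move when I released it or when the catch closed. I checked the handle end only against a drawn outline, where it lined up.
- **Catch:** its tip lies within about 0.1 rad of level in the scene view. The push force fell to zero when it went over.
- **Other things:** the brush, basket, cup and the rest look unmoved by eye in the final pictures. I did not measure them.

**What disagreed:**
- **Fingertips:** both cameras showed them about 27 mm behind the reported tool point, so I gripped and placed by what the cameras showed.
- **Touchdown height:** contact came about 3 mm higher than I had worked out, with a push of about 22 N. The camera residuals could also fit the foot lying up to 3 mm high. I put this down to slight sag in the grip, and it is inside the 8 mm limit.
- **Camera offset:** the two cameras placed the tray 2–3 mm apart, so I checked the final position against each camera separately.

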